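# Cash up: full coin tubes into the locked-or-not till drawer

### The job

Cash up at the restaurant counter: pull the till's drawer open; its catch may or may not be holding it, and the knob on top works the catch. Feel by weight which of the look-alike coin tubes are full of coins; put every full one in the drawer's coin bay and every empty one in the white tray. Then push the drawer fully home with the full tubes inside, leaving the pen cup, sauce bottle and stapler where they are.

Things in the scene. Friction and masses are not known exactly. Their poses are not given: they have to be found in the camera images.
- drawer (a joint): the cash drawer's travel in m: 0 fully home, 0.15 fully out. It slides straight out of the till's front on stiff runners (about 2 to 3 N) and stays where left. If the catch holds it, it comes up hard within 15 mm (pulled on to the full 15 mm, the bolt stands square); if free it runs out with no other resistance
- till: black steel cash drawer case, 300 mm square, 105 mm high, fixed to the counter; origin: centre of its underside; x points from front to back, so the drawer comes out along -x. Front face at x = -150 mm, with the drawer's 12 mm front panel before it (panel top 99 mm above the counter). A card terminal 40 mm high sits on the rear half of its top
- handle (a point): middle of the drawer's steel handle bar: round, 12 mm thick, 120 mm long along the till's y, 80 mm above the counter, its axis 45 mm in front of the drawer's front panel; moves with the drawer; axes as the till's
- bay (a point): centre of the floor of the drawer's coin bay, 12 mm above the counter, moves with the drawer; axes as the till's. Bay: 120 mm (x) by 223 mm (y), right behind the front panel; walls 55 mm high at back and left, panel 87 mm above the floor in front, a 63 mm high lock case on the right (-y). Wholly clear of the case when the drawer is 120 mm out; headroom inside the case 85 mm
- knob_top (a point): centre of the top face of the catch's knob on the till's top, front right: round, aluminium, 36 mm across, 22 mm high, unmarked, turns either way (0.02 N m). Only pulling shows if it holds. A firm pull (15 N) on a held drawer draws its bolt square; push the drawer home again, then a quarter turn (within 0.25 rad) either way frees it. A quarter turn of a free catch makes it hold
- tray: white plastic tray fixed to the counter, for empty tubes, 200 mm (its x) by 130 mm (its y), 45 mm high, walls and floor 4 to 5 mm thick, open on top; origin: centre of its underside
- tray_in (a point): centre of the tray's inner floor; axes as the tray's
- tube_a: one of four to six look-alike coin tubes: opaque grey plastic, 30 x 30 mm square, 64 mm tall, with a white cap (32 mm square, 10 mm high) on top; stands on the counter at the start. Full of coins (230 to 420 g) or empty (25 to 40 g): only its weight tells. Origin: centre of the underside, z towards the cap, x and y square to the sides
- tube_b: one of four to six look-alike coin tubes: opaque grey plastic, 30 x 30 mm square, 64 mm tall, with a white cap (32 mm square, 10 mm high) on top; stands on the counter at the start. Full of coins (230 to 420 g) or empty (25 to 40 g): only its weight tells. Origin: centre of the underside, z towards the cap, x and y square to the sides
- tube_c: one of four to six look-alike coin tubes: opaque grey plastic, 30 x 30 mm square, 64 mm tall, with a white cap (32 mm square, 10 mm high) on top; stands on the counter at the start. Full of coins (230 to 420 g) or empty (25 to 40 g): only its weight tells. Origin: centre of the underside, z towards the cap, x and y square to the sides
- tube_d: one of four to six look-alike coin tubes: opaque grey plastic, 30 x 30 mm square, 64 mm tall, with a white cap (32 mm square, 10 mm high) on top; stands on the counter at the start. Full of coins (230 to 420 g) or empty (25 to 40 g): only its weight tells. Origin: centre of the underside, z towards the cap, x and y square to the sides
- tube_e: one of four to six look-alike coin tubes: opaque grey plastic, 30 x 30 mm square, 64 mm tall, with a white cap (32 mm square, 10 mm high) on top; stands on the counter at the start. Full of coins (230 to 420 g) or empty (25 to 40 g): only its weight tells. Origin: centre of the underside, z towards the cap, x and y square to the sides
- tube_f: one of four to six look-alike coin tubes: opaque grey plastic, 30 x 30 mm square, 64 mm tall, with a white cap (32 mm square, 10 mm high) on top; stands on the counter at the start. Full of coins (230 to 420 g) or empty (25 to 40 g): only its weight tells. Origin: centre of the underside, z towards the cap, x and y square to the sides
- pen_cup: bystander: white plastic pen cup with pens, 76 mm across, 90 mm high (pens to 140 mm); origin: centre of its underside
- sauce: bystander: brown sauce bottle, 60 mm across, 150 mm high; origin: centre of its underside
- stapler: bystander: black and steel stapler, 130 x 34 x 40 mm, lying along its x; origin: centre of its underside
Not all that is in view belongs to the job. What is shaped like the tube_f but green, pink or purple is not meant.

How it is judged:
On the way, in this order (a step that is already met when the one before it is completed fails the run):
1. the drawer is pulled open (at least 100 mm) (value of joint drawer above 0.1 m), for 0.2 s.
2. every full tube (bearing on its support with over 1.1 N) is in the coin bay of the drawer, and no empty one is ((((x of tube_a in the frame of bay between -0.062 and 0.062 m and y of tube_a in the frame of bay between -0.114 and 0.114 m and z of tube_a in the frame of bay between -0.01 and 0.07 m) and contact force between tube_a and anything else above 1.1 N) or (not (x of tube_a in the frame of bay between -0.062 and 0.062 m and y of tube_a in the frame of bay between -0.114 and 0.114 m and z of tube_a in the frame of bay between -0.01 and 0.07 m) and contact force between tube_a and anything else below 1.1 N)) and (((x of tube_b in the frame of bay between -0.062 and 0.062 m and y of tube_b in the frame of bay between -0.114 and 0.114 m and z of tube_b in the frame of bay between -0.01 and 0.07 m) and contact force between tube_b and anything else above 1.1 N) or (not (x of tube_b in the frame of bay between -0.062 and 0.062 m and y of tube_b in the frame of bay between -0.114 and 0.114 m and z of tube_b in the frame of bay between -0.01 and 0.07 m) and contact force between tube_b and anything else below 1.1 N)) and (((x of tube_c in the frame of bay between -0.062 and 0.062 m and y of tube_c in the frame of bay between -0.114 and 0.114 m and z of tube_c in the frame of bay between -0.01 and 0.07 m) and contact force between tube_c and anything else above 1.1 N) or (not (x of tube_c in the frame of bay between -0.062 and 0.062 m and y of tube_c in the frame of bay between -0.114 and 0.114 m and z of tube_c in the frame of bay between -0.01 and 0.07 m) and contact force between tube_c and anything else below 1.1 N)) and (((x of tube_d in the frame of bay between -0.062 and 0.062 m and y of tube_d in the frame of bay between -0.114 and 0.114 m and z of tube_d in the frame of bay between -0.01 and 0.07 m) and contact force between tube_d and anything else above 1.1 N) or (not (x of tube_d in the frame of bay between -0.062 and 0.062 m and y of tube_d in the frame of bay between -0.114 and 0.114 m and z of tube_d in the frame of bay between -0.01 and 0.07 m) and contact force between tube_d and anything else below 1.1 N)) and (((x of tube_e in the frame of bay between -0.062 and 0.062 m and y of tube_e in the frame of bay between -0.114 and 0.114 m and z of tube_e in the frame of bay between -0.01 and 0.07 m) and contact force between tube_e and anything else above 1.1 N) or (not (x of tube_e in the frame of bay between -0.062 and 0.062 m and y of tube_e in the frame of bay between -0.114 and 0.114 m and z of tube_e in the frame of bay between -0.01 and 0.07 m) and contact force between tube_e and anything else below 1.1 N)) and (((x of tube_f in the frame of bay between -0.062 and 0.062 m and y of tube_f in the frame of bay between -0.114 and 0.114 m and z of tube_f in the frame of bay between -0.01 and 0.07 m) and contact force between tube_f and anything else above 1.1 N) or (not (x of tube_f in the frame of bay between -0.062 and 0.062 m and y of tube_f in the frame of bay between -0.114 and 0.114 m and z of tube_f in the frame of bay between -0.01 and 0.07 m) and contact force between tube_f and anything else below 1.1 N))), for 0.2 s.
3. the drawer is pushed home (value of joint drawer below 0.008 m), for 0.2 s.
At the end, for the whole second after the job is handed in: every full tube lies or stands in the drawer's coin bay, every empty one in the white tray, all at rest, and the drawer is home (within 8 mm) ((((x of tube_a in the frame of bay between -0.062 and 0.062 m and y of tube_a in the frame of bay between -0.114 and 0.114 m and z of tube_a in the frame of bay between -0.01 and 0.07 m) and contact force between tube_a and anything else above 1.1 N) or ((x of tube_a in the frame of tray_in between -0.1 and 0.1 m and y of tube_a in the frame of tray_in between -0.065 and 0.065 m and z of tube_a in the frame of tray_in between -0.01 and 0.07 m) and contact force between tube_a and anything else below 1.1 N)) and (((x of tube_b in the frame of bay between -0.062 and 0.062 m and y of tube_b in the frame of bay between -0.114 and 0.114 m and z of tube_b in the frame of bay between -0.01 and 0.07 m) and contact force between tube_b and anything else above 1.1 N) or ((x of tube_b in the frame of tray_in between -0.1 and 0.1 m and y of tube_b in the frame of tray_in between -0.065 and 0.065 m and z of tube_b in the frame of tray_in between -0.01 and 0.07 m) and contact force between tube_b and anything else below 1.1 N)) and (((x of tube_c in the frame of bay between -0.062 and 0.062 m and y of tube_c in the frame of bay between -0.114 and 0.114 m and z of tube_c in the frame of bay between -0.01 and 0.07 m) and contact force between tube_c and anything else above 1.1 N) or ((x of tube_c in the frame of tray_in between -0.1 and 0.1 m and y of tube_c in the frame of tray_in between -0.065 and 0.065 m and z of tube_c in the frame of tray_in between -0.01 and 0.07 m) and contact force between tube_c and anything else below 1.1 N)) and (((x of tube_d in the frame of bay between -0.062 and 0.062 m and y of tube_d in the frame of bay between -0.114 and 0.114 m and z of tube_d in the frame of bay between -0.01 and 0.07 m) and contact force between tube_d and anything else above 1.1 N) or ((x of tube_d in the frame of tray_in between -0.1 and 0.1 m and y of tube_d in the frame of tray_in between -0.065 and 0.065 m and z of tube_d in the frame of tray_in between -0.01 and 0.07 m) and contact force between tube_d and anything else below 1.1 N)) and (((x of tube_e in the frame of bay between -0.062 and 0.062 m and y of tube_e in the frame of bay between -0.114 and 0.114 m and z of tube_e in the frame of bay between -0.01 and 0.07 m) and contact force between tube_e and anything else above 1.1 N) or ((x of tube_e in the frame of tray_in between -0.1 and 0.1 m and y of tube_e in the frame of tray_in between -0.065 and 0.065 m and z of tube_e in the frame of tray_in between -0.01 and 0.07 m) and contact force between tube_e and anything else below 1.1 N)) and (((x of tube_f in the frame of bay between -0.062 and 0.062 m and y of tube_f in the frame of bay between -0.114 and 0.114 m and z of tube_f in the frame of bay between -0.01 and 0.07 m) and contact force between tube_f and anything else above 1.1 N) or ((x of tube_f in the frame of tray_in between -0.1 and 0.1 m and y of tube_f in the frame of tray_in between -0.065 and 0.065 m and z of tube_f in the frame of tray_in between -0.01 and 0.07 m) and contact force between tube_f and anything else below 1.1 N)) and linear speed of each of tube_a, tube_b, tube_c, tube_d, tube_e, tube_f below 0.02 m/s and value of joint drawer below 0.008 m); the robot touches nothing.
It fails at once if the pen cup is pushed more than 40 mm away or knocked over (distance of pen_cup from where it was at the start of the episode above 0.04 m or angle between pen_cup's own z axis and vertical above 0.6 rad).
It fails at once if the sauce bottle is pushed more than 40 mm away or knocked over (distance of sauce from where it was at the start of the episode above 0.04 m or angle between sauce's own z axis and vertical above 0.6 rad).
It fails at once if the stapler is pushed more than 40 mm away or knocked over (distance of stapler from where it was at the start of the episode above 0.04 m or angle between stapler's own z axis and vertical above 0.6 rad).
Of tube_a, tube_b, tube_c, tube_d, tube_e, tube_f only 4 to 6 are there at a start; the rules pass over those that are not, and their reading is None.
At some moment in a run one of tube_a, tube_b, tube_c, tube_d, tube_e, tube_f may be knocked a few centimetres aside while the robot is not near it.
Once in a run the grip may slacken for a moment while it holds something.
It also fails if it takes over 210 s, if anything falls off the work surface, if the arm or the gripper's body presses on something with over 40 N, if the wrist force passes 120 N, or if a joint passes its speed limit or range.

### The arm

A 6-joint arm with a two-finger parallel gripper is mounted at the origin on the work surface. World frame = base frame: x ahead of the robot, y to its left, z up, the work surface at z = 0. Lengths are in m, angles in rad, forces in N, time in s.
With the tool pointing down it reaches from about 0.35 to 0.975 m from the base axis. Payload 4.9 kg.
Tool frame: the origin (TCP) lies midway between the tips of the shut fingers; the grasp point (between the pads) lies 19 mm behind it; z points along the fingers, y is the line along which they close (so a half turn about z gives the same grasp; the last joint's range is limited). The gripper opens to 85 mm and grips with 20 to 120 N. Pads are 22 mm wide; open, the fingers measure 114 mm over their backs; the gripper's body (76 mm by 85 mm) begins 54 mm behind the grasp point. The pads swing forward as they close: fully open they stand 13 mm farther back than shut.
Start: joints at [-1.261, 0.053, 1.613, -0, 1.476, -0.119], TCP at [0.26, -0.568, 0.231] pointing down, gripper open.
Joint ranges: [-3.01, 3.01], [-1.01, 2.22], [0.06, 2.58], [-1.02, 4.17], [0.09, 2.62], [-3.14, 3.14]. Speed limits (rad/s): [2.57, 2.57, 3.14, 3.14, 3.14, 3.14].

### API

Orientations are given as a unit quaternion [w, x, y, z].
In Python, from plant import * gives the robot as it stands.
- The arm moves only by the tool jog_arm, never from a script. Its argument "targets" is a list of rows, each a list of 3 entries, a list of its own where there are three numbers: the shift along the tool's x, y, z in units of 25 mm (1.0 is 25 mm), then the turn, a rotation vector about the tool's x, y, z in units of 8 degrees (1.0 is 8 degrees), then the opening in per cent of the stroke, from 0 (shut) to 100 (fully open). A call has 1 to 8 rows; each row is the pose to reach, as a shift and turn from the pose commanded when the call began, along the tool's axes at that moment; what a row does not reach only later rows make up. A row lasts 1/8 s, in which the tool goes at most 62.5 mm and 10.7 degrees, less where a joint would pass 70% of its speed; a pose out of reach is approached as far as the arm can. A call with a gripper value outside its range is refused whole. The fingers move at their own pace and stop on an object; the grip force is fixed at half the most. Time passes only in rows, so rows that repeat a pose let the fingers close. It gives the time, the measured TCP pose, the force, the opening and the grip force at its end, in the units of the state.
- state(): the state, without advancing time (a new reading comes with each control period).
- grab_frame(name): name is "side" or "top" or "wrist"; returns (picture, depth): 400x640x3 uint8, red, green, blue; 400x640 float32, m along the optical axis (not along the pixel's ray), 0 where there is no reading.
- camera_params(name): a dict with "fovy" (degrees; the focal length in pixels is half the picture's height over the tangent of half this angle, whatever the lens; pixels are square), "cx", "cy" (the principal point, pixels), "dist" ([k1, k2, p1, p2, k3] as OpenCV has them; the pictures are not rectified), "rvec" (rotation vector, rad) and "tvec" (3), from world to camera coordinates, as OpenCV has them; the wrist camera has in their place "hand_eye" (4x4, takes a point from camera to tool coordinates, whose origin is the TCP and whose axes are the flange's). Camera axes: x right, y down, z forward; pixel columns grow to the right and rows downward; lengths in m; the calibration is good to about 2 mm. A picture is of the moment at which its call begins: read the wrist's pose just before it. camera_params takes no time and is no camera call.
- job_done(): hands the job in; it is judged then, once.
The state is a dict: "time": time; "joint_pos": joint angles; "joint_vel": joint speeds; "joint_efforts": joint torques, N m; "tool_pos": TCP position; "tool_rot": TCP orientation; "contact_force": force on the tool from outside, world axes, zero at the start; "ft_torque": the same for the moment, N m; "gripper_width": opening from 0.0 (shut) to 1.0 (fully open); "grasp_force": force on a finger pad.
Only numpy, scipy, OpenCV 4.12 (cv2) and the standard library are available. Lean on these libraries where they do the work, as an engineer would, in place of code of your own. Each camera call takes 0.05 s, during which the arm holds its last target. There are 200 camera calls.

## Working session

There is one attempt and no reset: what is moved stays moved. The work goes in short steps, Python scripts to look and compute and a tool call to move; the robot and the scene stay as the last step left them, time stands still between calls to the robot, and variables do not carry over. Pictures are saved under pics/ and viewed, at most 14 in all, crops included, and the job is handed in when it is done.

Besides the shell and the picture viewer there is one more tool, called after "Emit:" by a JSON object that holds its "fn" and its "kwargs". jog_arm: Moves the arm, as the interface text tells. Its arguments: {"type":"object","properties":{"targets":{"type":"array"}},"required":["targets"]}

```bash
mkdir -p pics; ls
cat > h.py <<'E'
from plant import *
import numpy as np, cv2
from scipy.spatial.transform import Rotation as R
def K(p): 
    f=200/np.tan(np.radians(p["fovy"])/2); return np.array([[f,0,p["cx"]],[0,f,p["cy"]],[0,0,1.]])
def cam(name,s=None):
    p=camera_params(name); k=K(p); d=np.array(p["dist"],float)
    if name=="wrist":
        s=s or state(); T=np.eye(4); w,x,y,z=s["tool_rot"]; T[:3,:3]=R.from_quat([x,y,z,w]).as_matrix(); T[:3,3]=s["tool_pos"]
        T=T@np.array(p["hand_eye"])
    else:
        T=np.eye(4); r=cv2.Rodrigues(np.array(p["rvec"],float))[0]; T[:3,:3]=r.T; T[:3,3]=-r.T@np.array(p["tvec"],float)
    return k,d,T
def pts(c,uv,depth=None,z=None):
    k,d,T=c; uv=np.asarray(uv,float).reshape(-1,1,2)
    n=cv2.undistortPoints(uv,k,d).reshape(-1,2); r=np.c_[n,np.ones(len(n))]
    if z is not None:
        w=r@T[:3,:3].T; return T[:3,3]+w*((z-T[2,3])/w[:,2])[:,None]
    return (r*np.asarray(depth).reshape(-1,1))@T[:3,:3].T+T[:3,3]
def cloud(c,dep):
    v,u=np.mgrid[:400,:640]; return pts(c,np.stack([u,v],-1).reshape(-1,2),dep.reshape(-1)).reshape(400,640,3)
def proj(c,P):
    k,d,T=c; r=T[:3,:3].T; return cv2.projectPoints(np.asarray(P,float).reshape(-1,3),cv2.Rodrigues(r)[0],-r@T[:3,3],k,d)[0].reshape(-1,2)
def shot(name,fn):
    s=state(); c=cam(name,s); im,dep=grab_frame(name); cv2.imwrite("pics/"+fn,im[...,::-1]); np.savez("/tmp/"+fn+".npz",im=im,dep=dep); return im,dep,c
E
python3 - <<'E'
from h import *
for n in("top","side"):
    im,d,c=shot(n,n+"0.png"); print(n,c[2].round(3).tolist(),(d>0).mean())
print(cam("wrist")[2].round(3).tolist()); s=state(); print(s["tool_rot"],s["contact_force"])
a=cv2.imread("pics/top0.png")
E
```

```text
pics
top [[-0.003, -0.99, 0.144, 0.407], [-1.0, 0.002, -0.01, 0.075], [0.01, -0.144, -0.989, 1.171], [0.0, 0.0, 0.0, 1.0]] 0.995765625
side [[-0.933, -0.205, 0.295, 0.275], [-0.359, 0.567, -0.741, 0.706], [-0.015, -0.798, -0.602, 0.651], [0.0, 0.0, 0.0, 1.0]] 0.99601953125
[[0.417, -0.869, -0.267, 0.328], [-0.909, -0.399, -0.122, -0.537], [-0.001, 0.294, -0.956, 0.374], [0.0, 0.0, 0.0, 1.0]]
[-9.28217067e-04  9.77103038e-01  2.12764624e-01 -8.43085785e-05] [0.0545631  0.16963524 0.01792356]
```

View pics/top0.png

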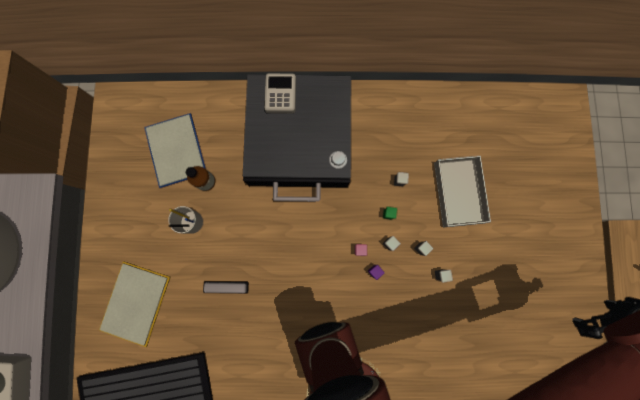

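View pics/side0.png

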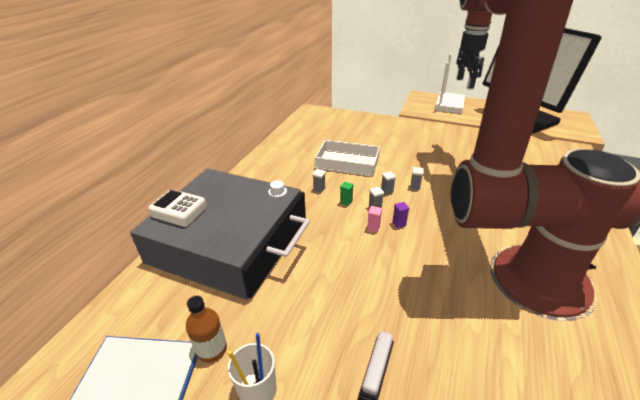

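The top view shows four white-capped grey tubes at (402,179), (392,243), (425,248) and (445,275). The green (390,213), pink (361,250) and purple (376,271) ones are decoys. The till's knob is at (338,159), the handle at (297,193) and the tray at (463,191). The side view shows the same four tubes.

Run:
```python
from h import *
z=np.load("/tmp/top0.png.npz"); im,d=z["im"],z["dep"]; c=cam("top"); P=cloud(c,d)
cv2.imwrite("pics/crop0.png",cv2.resize(im[130:300,230:500][...,::-1],None,fx=2.9,fy=2.9,interpolation=cv2.INTER_CUBIC))
hs=cv2.cvtColor(im,cv2.COLOR_RGB2HSV)
def rect(m,name):
    n,l,st,_=cv2.connectedComponentsWithStats(m.astype(np.uint8))
    for i in range(1,n):
        if st[i,4]<25: continue
        q=P[l==i]; (x,y),(w,h),a=cv2.minAreaRect(q[:,:2].astype(np.float32))
        v,u=np.argwhere(l==i).mean(0)
        print(name,(int(u),int(v)),"xy",round(x,3),round(y,3),"wh",round(w,3),round(h,3),"a",round(a,1),"z",np.median(q[:,2]).round(3))
Z=P[...,2]; reg=(P[...,0]<0.95)&(P[...,0]>0.2)&(abs(P[...,1])<0.7)
rect((Z>0.064)&(Z<0.085)&reg,"h64-85")
rect((Z>0.095)&(Z<0.113)&reg,"tilltop")
rect((Z>0.117)&(Z<0.135)&reg,"knob")
rect((Z>0.03)&(Z<0.055)&reg,"tray/stapler")
```

```text
h64-85 (204, 181) xy 0.616 0.406 wh 0.025 0.056 a 64.1 z 0.073
h64-85 (402, 177) xy 0.623 -0.162 wh 0.026 0.03 a 88.9 z 0.066
h64-85 (259, 182) xy 0.607 0.247 wh 0.084 0.003 a 87.2 z 0.076
h64-85 (298, 183) xy 0.602 0.135 wh 0.126 0.023 a 79.2 z 0.078
h64-85 (333, 183) xy 0.603 0.035 wh 0.013 0.083 a 8.3 z 0.078
h64-85 (292, 198) xy 0.561 0.154 wh 0.056 0.012 a 89.3 z 0.082
h64-85 (391, 211) xy 0.524 -0.127 wh 0.032 0.028 a 76.6 z 0.066
h64-85 (194, 222) xy 0.496 0.43 wh 0.02 0.065 a 80.2 z 0.074
h64-85 (171, 217) xy 0.505 0.492 wh 0.007 0.033 a 82.8 z 0.076
h64-85 (392, 242) xy 0.436 -0.127 wh 0.029 0.028 a 29.4 z 0.066
h64-85 (425, 247) xy 0.421 -0.221 wh 0.029 0.03 a 47.9 z 0.066
h64-85 (361, 249) xy 0.417 -0.04 wh 0.031 0.031 a 89.8 z 0.066
h64-85 (376, 272) xy 0.355 -0.082 wh 0.028 0.029 a 39.8 z 0.066
h64-85 (445, 276) xy 0.343 -0.274 wh 0.031 0.029 a 17.3 z 0.066
tilltop (299, 131) xy 0.761 0.138 wh 0.302 0.314 a 89.1 z 0.105
tilltop (198, 176) xy 0.621 0.418 wh 0.047 0.054 a 59.9 z 0.102
knob (279, 111) xy 0.798 0.186 wh 0.009 0.082 a 2.1 z 0.129
knob (338, 157) xy 0.665 0.026 wh 0.033 0.035 a 88.4 z 0.132
knob (196, 175) xy 0.618 0.413 wh 0.015 0.029 a 56.7 z 0.122
tray/stapler (464, 189) xy 0.588 -0.346 wh 0.199 0.133 a 5.5 z 0.043
tray/stapler (208, 183) xy 0.612 0.404 wh 0.018 0.053 a 58.2 z 0.041
tray/stapler (398, 180) xy 0.616 -0.154 wh 0.035 0.016 a 38.9 z 0.041
tray/stapler (297, 184) xy 0.605 0.142 wh 0.11 0.002 a 89.0 z 0.044
tray/stapler (334, 185) xy 0.604 0.033 wh 0.078 0.002 a 89.4 z 0.042
tray/stapler (197, 222) xy 0.496 0.43 wh 0.018 0.062 a 78.7 z 0.042
tray/stapler (176, 218) xy 0.505 0.49 wh 0.005 0.029 a 78.6 z 0.044
tray/stapler (419, 247) xy 0.423 -0.209 wh 0.018 0.038 a 84.0 z 0.04
tray/stapler (438, 275) xy 0.341 -0.262 wh 0.029 0.003 a 5.9 z 0.04
tray/stapler (225, 287) xy 0.31 0.346 wh 0.117 0.028 a 89.8 z 0.039
```

View pics/crop0.png

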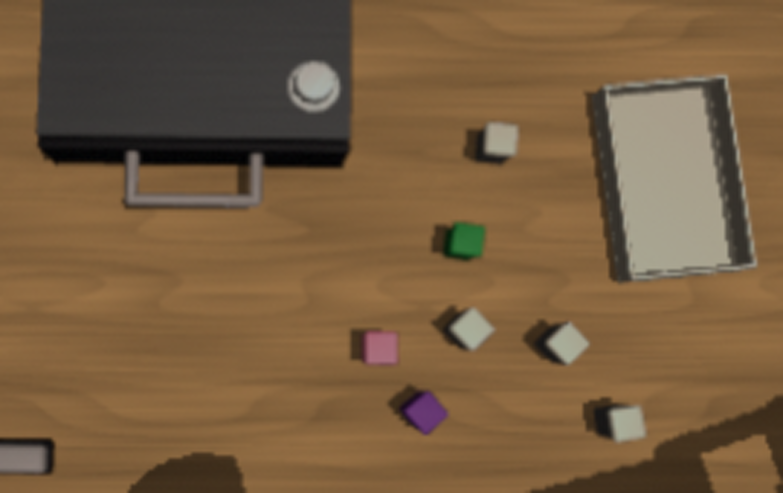

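Four candidates fit: white cap, grey body, each about 30 mm square and 65 mm high. The green, pink and purple ones are ruled out by colour. The crop confirms this. The handle is at about (0.560, 0.140), 1° off square.

```bash
cat >> h.py <<'E'
def plan(*wps):
    """waypoints (x,y,z,yaw_deg of tool y[, mod 180]); prints units per call, each from the one before"""
    s=state(); w,x,y,z=s["tool_rot"]; M=R.from_quat([x,y,z,w]).as_matrix(); p=np.array(s["tool_pos"])
    for q in wps:
        t=np.array(q[:3]); yw=np.degrees(np.arctan2(M[1,1],M[0,1])); dy=q[3]-yw; dy=(dy+90)%180-90
        zz=M[:,2]; goal=np.radians(yw+dy); Y=np.array([np.cos(goal),np.sin(goal),0]); Z=np.array([0,0,-1.]); G=np.c_[np.cross(Y,Z),Y,Z]
        print("shift",((t-p)@M/0.025).round(2).tolist(),"turn",(R.from_matrix(M.T@G).as_rotvec(degrees=True)/8).round(2).tolist(),"rows>=%.1f"%max(np.linalg.norm(t-p)/.0625,abs(dy)/10.7))
        M,p=G,t
E
python3 - <<'E'
from h import *
plan((.42,-.2,.23,-35),(.56,.14,.20,-1),(.56,.14,.061,-1))
E
```

```text
shift [11.95, -10.72, 0.03] turn [-0.01, -0.01, -3.8] rows>=6.4
shift [14.35, -3.21, 1.2] turn [0.0, 0.0, -4.25] rows>=5.9
shift [0.0, 0.0, 5.56] turn [0.0, 0.0, 0.0] rows>=2.2
```

Emit:
{"fn": "jog_arm", "kwargs": {"targets": [[[12, -10.7, 0], [0, 0, -3.8], 40], [[12, -10.7, 0], [0, 0, -3.8], 40], [[12, -10.7, 0], [0, 0, -3.8], 40], [[12, -10.7, 0], [0, 0, -3.8], 40], [[12, -10.7, 0], [0, 0, -3.8], 40], [[12, -10.7, 0], [0, 0, -3.8], 40], [[12, -10.7, 0], [0, 0, -3.8], 40], [[12, -10.7, 0], [0, 0, -3.8], 40]]}}

```text
time: 1.1
tool_pos: [0.4217, -0.1988, 0.2309]
tool_rot: [-0.0, 0.886, 0.463, -0.0]
contact_force: [-1.0, -1.0, -0.7]
gripper_width: 0.399
grasp_force: 0.0
```

Emit:
{"fn": "jog_arm", "kwargs": {"targets": [[[14.3, -3.2, 1.2], [0, 0, -4.25], 40], [[14.3, -3.2, 1.2], [0, 0, -4.25], 40], [[14.3, -3.2, 1.2], [0, 0, -4.25], 40], [[14.3, -3.2, 1.2], [0, 0, -4.25], 40], [[14.3, -3.2, 1.2], [0, 0, -4.25], 40], [[14.3, -3.2, 1.2], [0, 0, -4.25], 40], [[14.3, -3.2, 1.2], [0, 0, -4.25], 40], [[14.3, -3.2, 1.2], [0, 0, -4.25], 40]]}}

```text
time: 2.1
tool_pos: [0.5612, 0.137, 0.2007]
tool_rot: [-0.0, 0.714, 0.7, -0.001]
contact_force: [-0.0, -0.6, 0.5]
gripper_width: 0.401
grasp_force: 0.0
```

Run:
```python
from h import *
im,d,c=shot("wrist","w1.png"); P=cloud(c,d); Z=P[...,2]
m=(Z>.07)&(Z<.09)&(P[...,0]>.5)&(P[...,0]<.585)&(abs(P[...,1]-.14)<.1)
q=P[m]; print(len(q), cv2.minAreaRect(q[:,:2].astype(np.float32)), q.max(0),q.min(0))
im2,d2,c2=shot("top","top1.png"); P2=cloud(c2,d2);Z=P2[...,2]
m=((Z>.05)&(Z<.085)&(P2[...,0]<.42)&(abs(P2[...,1])<.6)).astype(np.uint8)
n,l,st,ce=cv2.connectedComponentsWithStats(m)
for i in range(1,n):
  if st[i,4]>20: print(ce[i].round(),P2[l==i].mean(0).round(3),st[i,4],im2[l==i].mean(0).round())
plan((.56,.14,.061,-1))
print(state()["tool_pos"])
```

```text
2432 ((0.5688827037811279, 0.14166107773780823), (0.13199779391288757, 0.032599035650491714), 89.8103256225586) [0.58498788 0.20769305 0.08892699] [0.55238049 0.0756171  0.07914428]
[362. 252.] [ 0.411 -0.04   0.064] 81 [160. 104. 112.]
[425. 251.] [ 0.412 -0.22   0.064] 60 [154. 153. 133.]
[377. 272.] [ 0.356 -0.082  0.064] 125 [100.  55. 108.]
[446. 276.] [ 0.343 -0.275  0.063] 138 [156. 153. 133.]
[355. 383.] [ 0.059 -0.018  0.068] 175 [24. 10.  7.]
shift [0.14, -0.05, 5.61] turn [-0.0, 0.0, -0.02] rows>=2.2
[0.56117803 0.13654868 0.20125465]
```

View pics/w1.png

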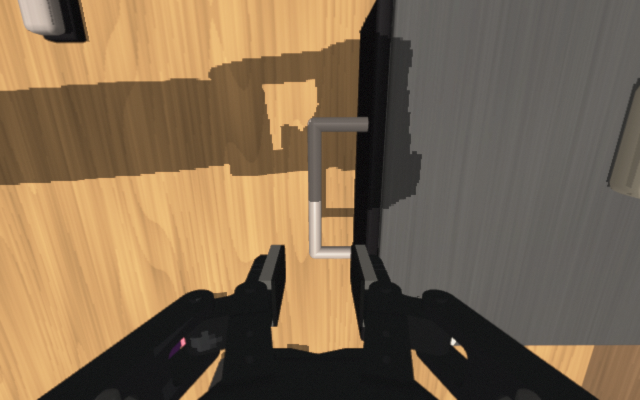

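The wrist view shows the handle bar (column ~315, rows 120-255) between the two fingers. Its axis is at x≈0.5585. No further tubes are hidden, so there are four. I'll descend and grip.

Emit:
{"fn": "jog_arm", "kwargs": {"targets": [[[0.1, -0.1, 2.5], [0, 0, 0], 40], [[0.1, -0.1, 4.5], [0, 0, 0], 40], [[0.1, -0.1, 5.6], [0, 0, 0], 40], [[0.1, -0.1, 5.6], [0, 0, 0], 40], [[0.1, -0.1, 5.6], [0, 0, 0], 0], [[0.1, -0.1, 5.6], [0, 0, 0], 0], [[0.1, -0.1, 5.6], [0, 0, 0], 0], [[0.1, -0.1, 5.6], [0, 0, 0], 0]]}}

```text
time: 3.2
tool_pos: [0.5583, 0.1402, 0.0635]
tool_rot: [-0.0, 0.713, 0.701, -0.001]
contact_force: [-6.1, -1.9, 4.3]
gripper_width: 0.117
grasp_force: 58.4
```

Emit:
{"fn": "jog_arm", "kwargs": {"targets": [[[0, 0, 0], [0, 0, 0], 0], [[0, -0.1, 0], [0, 0, 0], 0], [[0, -0.2, 0], [0, 0, 0], 0], [[0, -0.3, 0], [0, 0, 0], 0], [[0, -0.4, 0], [0, 0, 0], 0], [[0, -0.4, 0], [0, 0, 0], 0]]}}

```text
time: 3.95
tool_pos: [0.5503, 0.1404, 0.0635]
tool_rot: [0.002, 0.713, 0.701, 0.001]
contact_force: [0.2, -5.9, 5.9]
gripper_width: 0.113
grasp_force: 59.3
```

Emit:
{"fn": "jog_arm", "kwargs": {"targets": [[[0, -0.1, 0], [0, 0, 0], 0], [[0, -0.2, 0], [0, 0, 0], 0], [[0, -0.3, 0], [0, 0, 0], 0], [[0, -0.4, 0], [0, 0, 0], 0], [[0, -0.5, 0], [0, 0, 0], 0], [[0, -0.5, 0], [0, 0, 0], 0]]}}

```text
time: 4.7
tool_pos: [0.543, 0.1405, 0.0636]
tool_rot: [0.006, 0.714, 0.701, 0.006]
contact_force: [21.4, -4.7, -10.3]
gripper_width: 0.115
grasp_force: 58.5
```

It came up hard at 15 mm with 21 N, so the catch is holding and the bolt is now square. I'll push it home.

Emit:
{"fn": "jog_arm", "kwargs": {"targets": [[[0, 0.3, 0], [0, 0, 0], 0], [[0, 0.6, 0], [0, 0, 0], 0], [[0, 0.85, 0], [0, 0, 0], 0], [[0, 1.0, 0], [0, 0, 0], 0], [[0, 1.05, 0], [0, 0, 0], 0], [[0, 1.05, 0], [0, 0, 0], 0]]}}

```text
time: 5.45
tool_pos: [0.5582, 0.1402, 0.0633]
tool_rot: [-0.004, 0.713, 0.701, -0.005]
contact_force: [-22.6, -6.0, 23.1]
gripper_width: 0.118
grasp_force: 62.4
```

Emit:
{"fn": "jog_arm", "kwargs": {"targets": [[[0, -0.1, 0], [0, 0, 0], 40], [[0, -0.05, 0], [0, 0, 0], 40], [[0, 0, 0], [0, 0, 0], 40], [[0, 0, -2], [0, 0, 0], 40], [[0, 0, -4], [0, 0, 0], 40], [[0, 0, -6], [0, 0, 0], 60], [[0, 0, -6], [0, 0, 0], 60]]}}

```text
time: 6.32
tool_pos: [0.5658, 0.1413, 0.2176]
tool_rot: [0.003, 0.713, 0.701, 0.004]
contact_force: [0.8, 0.3, 0.5]
gripper_width: 0.599
grasp_force: 0.0
```

Emit:
{"fn": "jog_arm", "kwargs": {"targets": [[[-3, 1.3, 0], [0, 0, 0], 60], [[-4.5, 2.6, 0], [0, 0, 0], 60], [[-4.5, 2.6, 0], [0, 0, 0], 60], [[-4.5, 2.6, 0], [0, 0, 0], 60], [[-4.5, 2.6, 0], [0, 0, 0], 60]]}}

```text
time: 6.95
tool_pos: [0.6247, 0.0283, 0.2106]
tool_rot: [-0.001, 0.713, 0.701, -0.0]
contact_force: [0.7, -0.6, -0.1]
gripper_width: 0.6
grasp_force: 0.0
```

Run:
```python
from h import *
im,d,c=shot("wrist","w2.png"); P=cloud(c,d); Z=P[...,2]; print(state()["tool_pos"])
m=(Z>.121)&(Z<.135)&(P[...,0]>.63)&(P[...,0]<.70)&(abs(P[...,1]-.026)<.04)
n,l,st,ce=cv2.connectedComponentsWithStats(m.astype(np.uint8)); i=1+st[1:,4].argmax(); q=P[l==i]
print(st[i],cv2.minEnclosingCircle(q[:,:2].astype(np.float32)), q.mean(0))
x,y=cv2.minEnclosingCircle(q[:,:2].astype(np.float32))[0]
plan((x,y,.2,-1),(x,y,.107,-1))
```

```text
[0.62476785 0.02839505 0.21085214]
[ 344  188   45   46 1610] ((0.6635932922363281, 0.026647042483091354), 0.018087411299347878) [0.66320588 0.02816209 0.13119171]
shift [-0.04, 1.55, 0.43] turn [-0.01, -0.0, 0.01] rows>=0.6
shift [0.0, 0.0, 3.72] turn [0.0, 0.0, 0.0] rows>=1.5
```

View pics/w2.png

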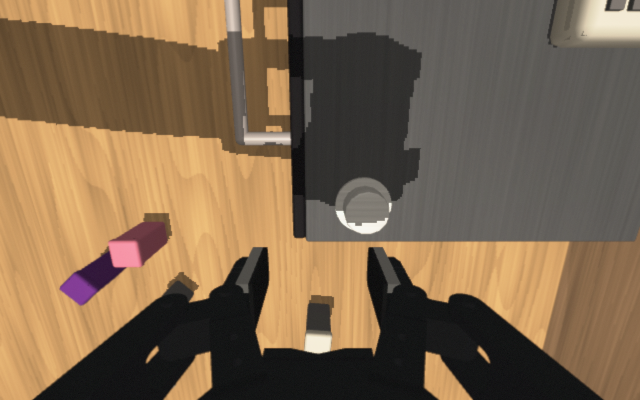

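The knob is at pixel (364,207), radius 18 mm as described, at about (0.6635, 0.027). I'll go down on it, grip and turn.

Emit:
{"fn": "jog_arm", "kwargs": {"targets": [[[0, 1.55, 0.4], [0, 0, 0], 60], [[0, 1.55, 0.4], [0, 0, 0], 60], [[0, 1.55, 2.4], [0, 0, 0], 60], [[0, 1.55, 3.5], [0, 0, 0], 60], [[0, 1.55, 4.1], [0, 0, 0], 60], [[0, 1.55, 4.1], [0, 0, 0], 60]]}}

```text
time: 7.75
tool_pos: [0.6633, 0.0269, 0.1082]
tool_rot: [-0.001, 0.713, 0.701, -0.001]
contact_force: [-0.2, -0.4, -0.4]
gripper_width: 0.602
grasp_force: 0.0
```

Emit:
{"fn": "jog_arm", "kwargs": {"targets": [[[0, 0, 0], [0, 0, 0], 20], [[0, 0, 0], [0, 0, 0], 20], [[0, 0, 0], [0, 0, 0], 20], [[0, 0, 0], [0, 0, 0], 20]]}}

```text
time: 8.25
tool_pos: [0.6636, 0.0266, 0.1112]
tool_rot: [-0.001, 0.713, 0.701, -0.001]
contact_force: [-7.8, 0.4, 3.6]
gripper_width: 0.398
grasp_force: 60.7
```

Emit:
{"fn": "jog_arm", "kwargs": {"targets": [[[0, 0, 0], [0, 0, -1.2], 20], [[0, 0, 0], [0, 0, -2.4], 20], [[0, 0, 0], [0, 0, -3.6], 20], [[0, 0, 0], [0, 0, -4.8], 20], [[0, 0, 0], [0, 0, -6], 20], [[0, 0, 0], [0, 0, -6], 20]]}}

```text
time: 9.0
tool_pos: [0.6633, 0.0265, 0.1112]
tool_rot: [-0.001, 0.366, 0.931, -0.001]
contact_force: [-8.5, -0.4, 5.7]
gripper_width: 0.394
grasp_force: 60.8
```

Emit:
{"fn": "jog_arm", "kwargs": {"targets": [[[0, 0, 0], [0, 0, -1.2], 20], [[0, 0, 0], [0, 0, -2.4], 20], [[0, 0, 0], [0, 0, -3.6], 20], [[0, 0, 0], [0, 0, -4.8], 20], [[0, 0, 0], [0, 0, -5.3], 20], [[0, 0, 0], [0, 0, -5.3], 20], [[0, 0, 0], [0, 0, -5.3], 20]]}}

```text
time: 9.88
tool_pos: [0.6631, 0.0262, 0.1112]
tool_rot: [-0.001, 0.007, 1.0, 0.0]
contact_force: [-9.0, -0.6, 5.6]
gripper_width: 0.397
grasp_force: 61.0
```

Emit:
{"fn": "jog_arm", "kwargs": {"targets": [[[0, 0, 0], [0, 0, 0], 60], [[0, 0, 0], [0, 0, 0], 60], [[0, 0, 0], [0, 0, 0], 60], [[0, 0, -2], [0, 0, 0], 60], [[0, 0, -4], [0, 0, 0], 60], [[0, 0, -4], [0, 0, 0], 60]]}}

```text
time: 10.62
tool_pos: [0.6675, 0.0263, 0.216]
tool_rot: [0.006, 0.005, 1.0, -0.0]
contact_force: [-0.4, -0.2, -0.3]
gripper_width: 0.6
grasp_force: 0.0
```

Run:
```python
from h import *
plan((.57,.14,.21,-1),(.5585,.14,.21,-1),(.5585,.14,.062,-1))
```

```text
shift [3.95, 4.51, 0.19] turn [-0.07, 0.06, -11.2] rows>=8.4
shift [0.01, 0.46, 0.0] turn [0.0, 0.0, 0.0] rows>=0.2
shift [0.0, 0.0, 5.92] turn [0.0, 0.0, 0.0] rows>=2.4
```

Emit:
{"fn": "jog_arm", "kwargs": {"targets": [[[2, 2.3, 0], [0, 0, 1.3], 40], [[4.3, 4.5, 0.2], [0, 0, 2.6], 40], [[4.3, 4.5, 0.2], [0, 0, 3.9], 40], [[4.3, 4.5, 0.2], [0, 0, 5.2], 40], [[4.3, 4.5, 0.2], [0, 0, 6], 40], [[4.3, 4.5, 0.2], [0, 0, 6], 40]]}}

```text
time: 11.38
tool_pos: [0.5575, 0.1402, 0.203]
tool_rot: [-0.0, 0.411, 0.912, -0.0]
contact_force: [0.7, -0.0, 0.2]
gripper_width: 0.399
grasp_force: 0.0
```

Emit:
{"fn": "jog_arm", "kwargs": {"targets": [[[0, 0, 0], [0, 0, 1.3], 40], [[0, 0, 0], [0, 0, 2.6], 40], [[0, 0, 0], [0, 0, 3.9], 40], [[0, 0, 0], [0, 0, 5.3], 40], [[0, 0, 0], [0, 0, 5.3], 40], [[0, 0, 0], [0, 0, 5.3], 40]]}}

```text
time: 12.12
tool_pos: [0.5579, 0.14, 0.2035]
tool_rot: [-0.0, 0.712, 0.702, -0.0]
contact_force: [-0.0, 0.7, 0.4]
gripper_width: 0.402
grasp_force: 0.0
```

Run:
```python
from h import *
plan((.5585,.14,.062,-1)); print(state()["tool_pos"])
```

```text
shift [0.0, 0.03, 5.66] turn [-0.0, 0.0, 0.02] rows>=2.3
[0.5578905  0.13998276 0.20351966]
```

Emit:
{"fn": "jog_arm", "kwargs": {"targets": [[[0, 0, 2.5], [0, 0, 0], 40], [[0, 0, 4.5], [0, 0, 0], 40], [[0, 0, 5.6], [0, 0, 0], 40], [[0, 0, 5.6], [0, 0, 0], 40], [[0, 0, 5.6], [0, 0, 0], 0], [[0, 0, 5.6], [0, 0, 0], 0], [[0, 0, 5.6], [0, 0, 0], 0], [[0, 0, 5.6], [0, 0, 0], 0]]}}

```text
time: 13.12
tool_pos: [0.5584, 0.1403, 0.0659]
tool_rot: [0.0, 0.713, 0.701, 0.0]
contact_force: [-4.9, 0.1, 4.6]
gripper_width: 0.114
grasp_force: 58.8
```

Emit:
{"fn": "jog_arm", "kwargs": {"targets": [[[0, -0.15, 0], [0, 0, 0], 0], [[0, -0.3, 0], [0, 0, 0], 0], [[0, -0.45, 0], [0, 0, 0], 0], [[0, -0.6, 0], [0, 0, 0], 0], [[0, -0.75, 0], [0, 0, 0], 0], [[0, -0.9, 0], [0, 0, 0], 0], [[0, -0.9, 0], [0, 0, 0], 0]]}}

```text
time: 14.0
tool_pos: [0.5367, 0.1406, 0.0659]
tool_rot: [0.001, 0.713, 0.701, 0.001]
contact_force: [-1.0, -0.5, 8.0]
gripper_width: 0.118
grasp_force: 59.5
```

It is free now, so I'll pull it out to about 140 mm.

Emit:
{"fn": "jog_arm", "kwargs": {"targets": [[[0, -0.7, 0], [0, 0, 0], 0], [[0, -1.4, 0], [0, 0, 0], 0], [[0, -2.1, 0], [0, 0, 0], 0], [[0, -2.8, 0], [0, 0, 0], 0], [[0, -3.5, 0], [0, 0, 0], 0], [[0, -4.2, 0], [0, 0, 0], 0], [[0, -4.7, 0], [0, 0, 0], 0], [[0, -4.7, 0], [0, 0, 0], 0]]}}

```text
time: 15.0
tool_pos: [0.4186, 0.1425, 0.0659]
tool_rot: [0.001, 0.713, 0.701, 0.001]
contact_force: [-1.4, -1.7, 8.3]
gripper_width: 0.117
grasp_force: 61.8
```

Emit:
{"fn": "jog_arm", "kwargs": {"targets": [[[0, 0, 0], [0, 0, 0], 40], [[0, 0, 0], [0, 0, 0], 40], [[0, 0, 0], [0, 0, 0], 40], [[0, 0, -2], [0, 0, 0], 40], [[0, 0, -4], [0, 0, 0], 40], [[0, 0, -6], [0, 0, 0], 80], [[0, 0, -6], [0, 0, 0], 80]]}}

```text
time: 15.88
tool_pos: [0.4206, 0.1431, 0.219]
tool_rot: [0.003, 0.713, 0.701, 0.004]
contact_force: [-0.8, -0.1, -0.4]
gripper_width: 0.792
grasp_force: 0.0
```

Run:
```python
from h import *
print(state()["tool_pos"])
im,d,c=shot("top","top2.png"); P=cloud(c,d); Z=P[...,2]
reg=(P[...,0]>.3)&(P[...,0]<.68)&(P[...,1]>-.33)&(P[...,1]<0)
m=(Z>.058)&(Z<.085)&reg
n,l,st,ce=cv2.connectedComponentsWithStats(m.astype(np.uint8))
for i in range(1,n):
  if st[i,4]>20:
    q=P[l==i]; q=q[q[:,2]>q[:,2].max()-.008]; print(ce[i].round(),q.mean(0).round(3),cv2.minAreaRect(q[:,:2].astype(np.float32)))
    # cap top outline at z=.064 by image contour
cv2.imwrite("pics/crop2.png",cv2.resize(im[70:300,230:500][...,::-1],None,fx=2.6,fy=2.6,interpolation=cv2.INTER_CUBIC))
```

```text
[0.42059092 0.14305659 0.21895309]
[402. 177.] [ 0.622 -0.162  0.066] ((0.6224011182785034, -0.1613929271697998), (0.027109066024422646, 0.03089347667992115), 85.48070526123047)
[391. 212.] [ 0.523 -0.127  0.065] ((0.5229730010032654, -0.126925528049469), (0.029817236587405205, 0.029690155759453773), 78.36183166503906)
[392. 243.] [ 0.436 -0.128  0.065] ((0.4350966513156891, -0.12631270289421082), (0.02803751826286316, 0.03177262470126152), 43.880611419677734)
[425. 248.] [ 0.421 -0.22   0.065] ((0.42097991704940796, -0.22012175619602203), (0.03198844939470291, 0.031167423352599144), 43.477272033691406)
[361. 249.] [ 0.418 -0.038  0.066] ((0.41725966334342957, -0.0400632843375206), (0.031183306127786636, 0.030521638691425323), 89.70768737792969)
[377. 272.] [ 0.356 -0.082  0.065] ((0.3564038872718811, -0.0818006619811058), (0.029838647693395615, 0.030914513394236565), 38.49782180786133)
[446. 276.] [ 0.343 -0.276  0.065] ((0.34274616837501526, -0.2768961191177368), (0.030941570177674294, 0.031103257089853287), 6.42572546005249)
```

View pics/crop2.png

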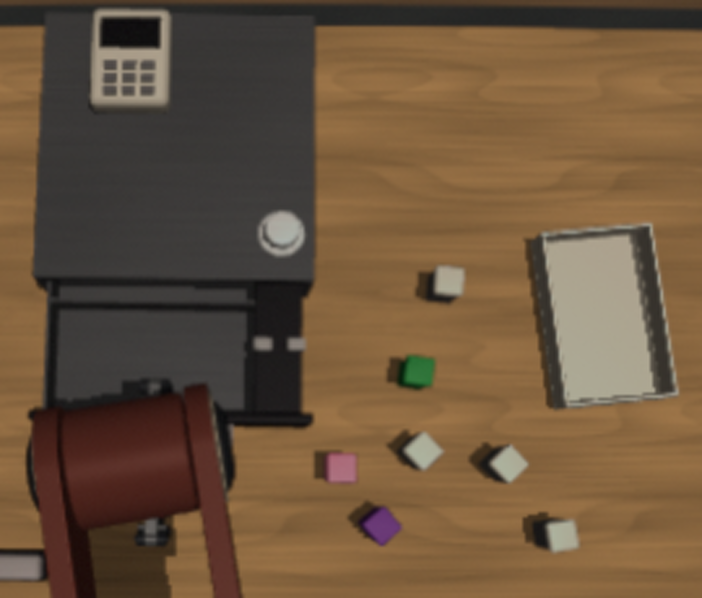

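The drawer is open with the bay visible behind the panel at crop (55-247, 305-410). The four tubes have not moved. Next I'll get the bay and tray numbers and plan the hover over the first tube.

Run:
```python
from h import *
z=np.load("/tmp/top2.png.npz"); im,d=z["im"],z["dep"]; P=cloud(cam("top"),d); Z=P[...,2]
m=(Z<.03)&(P[...,0]>.5)&(P[...,0]<.59)&(P[...,1]>.01)&(P[...,1]<.29)
for v in range(188,206,4):
    print(v,[(round(P[v,u,1],3),round(P[v,u,0],3),round(Z[v,u],3)) for u in (246,250,252,256,280,310,320,322,324,326,328,332)])
t=(Z<.02)&(P[...,0]>.48)&(P[...,0]<.7)&(P[...,1]<-.26)&(P[...,1]>-.43)&(im.min(-1)>110)
q=P[t]; print(cv2.minAreaRect(q[:,:2].astype(np.float32)),np.median(q[:,2]))
plan((.435,-.127,.19,-1))
```

```text
188 [(np.float64(0.298), np.float64(0.602), np.float64(0.003)), (np.float64(0.277), np.float64(0.593), np.float64(0.054)), (np.float64(0.278), np.float64(0.6), np.float64(0.016)), (np.float64(0.265), np.float64(0.599), np.float64(0.018)), (np.float64(0.194), np.float64(0.599), np.float64(0.019)), (np.float64(0.105), np.float64(0.597), np.float64(0.031)), (np.float64(0.075), np.float64(0.598), np.float64(0.027)), (np.float64(0.07), np.float64(0.596), np.float64(0.036)), (np.float64(0.064), np.float64(0.596), np.float64(0.035)), (np.float64(0.058), np.float64(0.596), np.float64(0.034)), (np.float64(0.052), np.float64(0.592), np.float64(0.059)), (np.float64(0.042), np.float64(0.589), np.float64(0.076))]
192 [(np.float64(0.298), np.float64(0.59), np.float64(0.002)), (np.float64(0.277), np.float64(0.583), np.float64(0.048)), (np.float64(0.278), np.float64(0.588), np.float64(0.014)), (np.float64(0.266), np.float64(0.588), np.float64(0.012)), (np.float64(0.195), np.float64(0.589), np.float64(0.01)), (np.float64(0.105), np.float64(0.588), np.float64(0.011)), (np.float64(0.075), np.float64(0.
[... 1941 characters left out ...]
, np.float64(0.553), np.float64(0.009)), (np.float64(0.194), np.float64(0.552), np.float64(0.013)), (np.float64(0.105), np.float64(0.552), np.float64(0.013)), (np.float64(0.075), np.float64(0.552), np.float64(0.01)), (np.float64(0.07), np.float64(0.552), np.float64(0.014)), (np.float64(0.064), np.float64(0.552), np.float64(0.014)), (np.float64(0.058), np.float64(0.552), np.float64(0.015)), (np.float64(0.053), np.float64(0.544), np.float64(0.077)), (np.float64(0.042), np.float64(0.543), np.float64(0.082))]
((0.5901069045066833, -0.3503898084163666), (0.18786023557186127, 0.10436148941516876), 5.769443988800049) 0.004411445252144208
shift [-10.78, 0.83, 1.03] turn [0.03, -0.01, -0.0] rows>=4.3
```

Emit:
{"fn": "jog_arm", "kwargs": {"targets": [[[-2.5, 0, 0], [0, 0, 0], 70], [[-5, 0, 0], [0, 0, 0], 70], [[-7.5, 0, 0], [0, 0, 0], 70], [[-9.5, 0.4, 0.5], [0, 0, 0], 70], [[-10.8, 0.8, 1], [0, 0, 0], 70], [[-10.8, 0.8, 1], [0, 0, 0], 70], [[-10.8, 0.8, 1], [0, 0, 0], 70]]}}

```text
time: 16.8
tool_pos: [0.4323, -0.1269, 0.1874]
tool_rot: [-0.001, 0.713, 0.701, -0.0]
contact_force: [0.7, 0.3, 0.3]
gripper_width: 0.703
grasp_force: 0.0
```

```bash
cat >> h.py <<'E'
def tubes(fn,zt=.064):
    im,d,c=shot("wrist",fn); P=cloud(c,d); hs=cv2.cvtColor(im,cv2.COLOR_RGB2HSV); Z=P[...,2]
    m=((hs[...,1]<70)&(hs[...,2]>90)&(Z>.056)&(Z<.078)&(P[...,0]>.25)&(P[...,1]<0)).astype(np.uint8)
    n,l,st,ce=cv2.connectedComponentsWithStats(m)
    for i in range(1,n):
        if st[i,4]<120: continue
        uv=np.argwhere(l==i)[:,::-1]; q=pts(c,uv,z=zt)[:,:2]; zz=np.median(Z[l==i])
        r=cv2.minAreaRect(q.astype(np.float32)); print("px",ce[i].round(),st[i,4],"rect",np.round(r[0],4),np.round(r[1],3),"ang %.1f z %.3f"%(r[2],zz))
E
python3 - <<'E'
from h import *
print(state()["tool_pos"]); tubes("w3.png")
E
```

```text
[ 0.43234732 -0.12694261  0.18738818]
px [320. 197.] 1074 rect [ 0.4345 -0.1275] [0.031 0.031] ang 43.7 z 0.065
px [514. 227.] 1036 rect [ 0.6203 -0.1605] [0.032 0.033] ang 84.6 z 0.065
px [307. 284.] 834 rect [ 0.4203 -0.2197] [0.032 0.032] ang 43.4 z 0.065
```

View pics/w3.png

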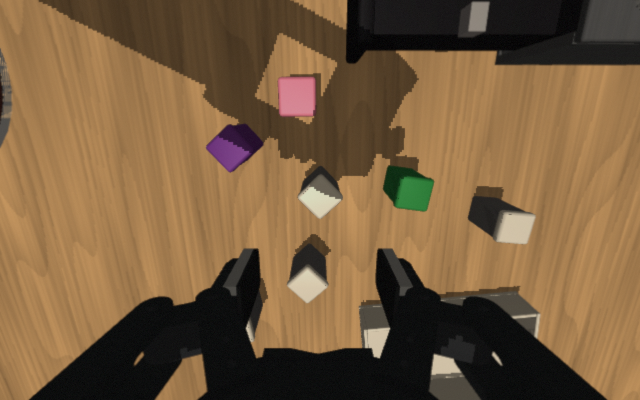

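The wrist view shows T2 at (320,197), T3 at (307,284) and T1 at (514,227), white-capped and square-sized. Green, pink and purple are nearby. Grasping T2 first.

Run:
```python
from h import *
plan((.4345,-.1275,.12,44),(.4345,-.1275,.018,44))
```

```text
shift [-0.03, 0.08, 2.72] turn [-0.01, -0.01, -5.62] rows>=4.2
shift [0.0, 0.0, 4.08] turn [0.0, 0.0, 0.0] rows>=1.6
```

Emit:
{"fn": "jog_arm", "kwargs": {"targets": [[[0, 0.1, 0.5], [0, 0, -1.3], 70], [[0, 0.1, 1], [0, 0, -2.6], 70], [[0, 0.1, 1.5], [0, 0, -3.9], 70], [[0, 0.1, 2], [0, 0, -5.2], 70], [[0, 0.1, 2.7], [0, 0, -5.6], 70], [[0, 0.1, 2.7], [0, 0, -5.6], 70]]}}

```text
time: 17.6
tool_pos: [0.4346, -0.1262, 0.1201]
tool_rot: [-0.001, 0.392, 0.92, 0.0]
contact_force: [0.3, -0.5, 0.0]
gripper_width: 0.7
grasp_force: 0.0
```

Emit:
{"fn": "jog_arm", "kwargs": {"targets": [[[0, 0, 2], [0, 0, 0], 70], [[0, 0, 4], [0, 0, 0], 70], [[0, 0, 4.1], [0, 0, 0], 70], [[0, 0, 4.1], [0, 0, 0], 15], [[0, 0, 4.1], [0, 0, 0], 15], [[0, 0, 4.1], [0, 0, 0], 15], [[0, 0, 4.1], [0, 0, 0], 15]]}}

```text
time: 18.48
tool_pos: [0.438, -0.1288, 0.0218]
tool_rot: [0.003, 0.393, 0.92, 0.0]
contact_force: [-0.5, 0.2, 6.7]
gripper_width: 0.346
grasp_force: 59.6
```

Emit:
{"fn": "jog_arm", "kwargs": {"targets": [[[0, 0, -1], [0, 0, 0], 15], [[0, 0, -3], [0, 0, 0], 15], [[0, 0, -5], [0, 0, 0], 15], [[0, 0, -7], [0, 0, 0], 15], [[0, 0, -7], [0, 0, 0], 15], [[0, 0, -7], [0, 0, 0], 15], [[0, 0, -7], [0, 0, 0], 15]]}}

```text
time: 19.35
tool_pos: [0.4347, -0.1273, 0.1921]
tool_rot: [-0.001, 0.393, 0.92, 0.0]
contact_force: [0.0, 0.8, -1.1]
gripper_width: 0.352
grasp_force: 59.2
```

Emit:
{"fn": "jog_arm", "kwargs": {"targets": [[[0, 0, 0], [0, 0, 0], 15], [[0, 0, 0], [0, 0, 0], 15]]}}

```text
time: 19.6
tool_pos: [0.4352, -0.1276, 0.1929]
tool_rot: [-0.001, 0.393, 0.92, 0.0]
contact_force: [0.5, 0.3, -0.7]
gripper_width: 0.348
grasp_force: 59.2
```

Run:
```python
from h import *
print(state()["tool_pos"],state()["contact_force"])
plan((.545,-.01,.2,24),(.545,.10,.2,-1),(.545,.10,.032,-1))
plan((.55,-.25,.19,22),(.615,-.35,.19,6),(.615,-.35,.025,6))
```

```text
[ 0.43522458 -0.12759377  0.19291605] [ 0.53632607  0.33225012 -0.71852446]
shift [0.36, 6.42, -0.29] turn [-0.01, -0.01, 2.47] rows>=2.6
shift [4.02, 1.79, 0.0] turn [0.0, 0.0, 3.12] rows>=2.3
shift [0.0, 0.0, 6.72] turn [0.0, 0.0, 0.0] rows>=2.7
shift [-6.71, -0.07, 0.11] turn [-0.01, -0.01, 2.72] rows>=2.7
shift [-4.68, 0.91, 0.0] turn [0.0, 0.0, 2.0] rows>=1.9
shift [0.0, 0.0, 6.6] turn [0.0, 0.0, 0.0] rows>=2.6
```

T2 reads about 0.9 N of noisy pull, so it's empty (a full one would be at least 2.3 N). It goes to the tray, with the fingers across the tray's width.

Run:
```python
from h import *
plan((.55,-.25,.19,96),(.65,-.343,.19,96),(.65,-.343,.029,96))
```

```text
shift [-6.71, -0.07, 0.11] turn [0.0, -0.01, -6.53] rows>=4.9
shift [-3.59, -4.12, 0.0] turn [0.0, 0.0, 0.0] rows>=2.2
shift [0.0, 0.0, 6.44] turn [0.0, 0.0, 0.0] rows>=2.6
```

Emit:
{"fn": "jog_arm", "kwargs": {"targets": [[[-1.5, 0, 0], [0, 0, -1.2], 15], [[-3, 0, 0], [0, 0, -2.4], 15], [[-4.5, 0, 0], [0, 0, -3.6], 15], [[-6, 0, 0], [0, 0, -4.8], 15], [[-6.7, 0, 0], [0, 0, -6], 15], [[-6.7, 0, 0], [0, 0, -6.5], 15], [[-6.7, 0, 0], [0, 0, -6.5], 15]]}}

```text
time: 20.48
tool_pos: [0.5514, -0.2488, 0.1931]
tool_rot: [-0.0, -0.05, 0.999, 0.0]
contact_force: [-0.1, 0.3, -1.0]
gripper_width: 0.343
grasp_force: 59.2
```

Emit:
{"fn": "jog_arm", "kwargs": {"targets": [[[-1.2, -1.4, 0], [0, 0, 0], 15], [[-2.4, -2.8, 0], [0, 0, 0], 15], [[-3.6, -4.1, 0], [0, 0, 0], 15], [[-3.6, -4.1, 0], [0, 0, 0], 15], [[-3.6, -4.1, 0], [0, 0, 0], 15]]}}

```text
time: 21.1
tool_pos: [0.6508, -0.341, 0.1933]
tool_rot: [-0.001, -0.05, 0.999, 0.0]
contact_force: [-0.9, -0.1, -0.4]
gripper_width: 0.345
grasp_force: 59.4
```

Emit:
{"fn": "jog_arm", "kwargs": {"targets": [[[0, 0, 1.5], [0, 0, 0], 15], [[0, 0, 3], [0, 0, 0], 15], [[0, 0, 4.5], [0, 0, 0], 15], [[0, 0, 5.7], [0, 0, 0], 15], [[0, 0, 6.1], [0, 0, 0], 15], [[0, 0, 6.4], [0, 0, 0], 15], [[0, 0, 6.4], [0, 0, 0], 15]]}}

```text
time: 21.98
tool_pos: [0.6517, -0.3417, 0.0349]
tool_rot: [0.001, -0.05, 0.999, -0.0]
contact_force: [-0.3, 0.2, 0.1]
gripper_width: 0.345
grasp_force: 59.4
```

Run:
```python
from h import *
s=state(); print(s["tool_pos"],s["contact_force"],s["gripper_width"])
```

```text
[ 0.65167226 -0.34174588  0.03492528] [-0.26302832  0.18967742  0.0608058 ] 0.3446692843642286
```

Emit:
{"fn": "jog_arm", "kwargs": {"targets": [[[0, 0, 0.2], [0, 0, 0], 15], [[0, 0, 0.25], [0, 0, 0], 15], [[0, 0, 0.25], [0, 0, 0], 45], [[0, 0, 0.25], [0, 0, 0], 45], [[0, 0, 0.25], [0, 0, 0], 45], [[0, 0, -2], [0, 0, 0], 45], [[0, 0, -4.2], [0, 0, 0], 45], [[0, 0, -6.2], [0, 0, 0], 60]]}}

```text
time: 22.98
tool_pos: [0.6515, -0.3418, 0.1912]
tool_rot: [0.001, -0.05, 0.999, -0.0]
contact_force: [0.6, -0.5, 0.2]
gripper_width: 0.596
grasp_force: 0.0
```

Run:
```python
from h import *
tubes("w4.png")
plan((.420,-.2197,.19,43.4),(.420,-.2197,.018,43.4))
```

```text
px [516. 183.] 931 rect [ 0.6214 -0.1599] [0.027 0.031] ang 84.0 z 0.065
px [317. 192.] 1089 rect [ 0.6491 -0.3418] [0.031 0.032] ang 5.9 z 0.069
shift [8.84, 5.88, 0.29] turn [-0.02, 0.1, 6.55] rows>=4.9
shift [0.0, 0.0, 6.88] turn [0.0, 0.0, 0.0] rows>=2.8
```

View pics/w4.png

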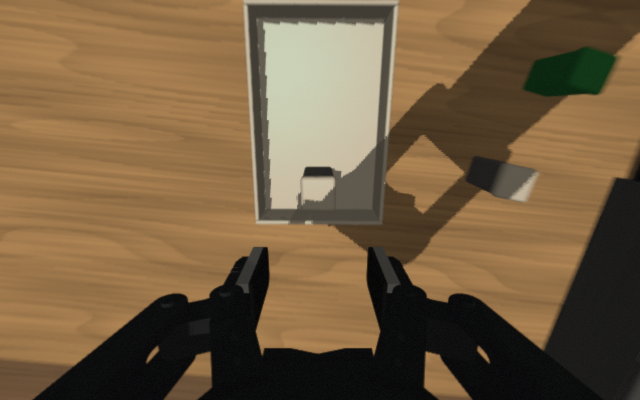

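The wrist view shows T2 standing in the tray at (317,192). Next is T3.

Emit:
{"fn": "jog_arm", "kwargs": {"targets": [[[2, 1.3, 0], [0, 0, 1.2], 70], [[4, 2.7, 0], [0, 0, 2.4], 70], [[6, 4, 0], [0, 0, 3.6], 70], [[7.5, 5, 0], [0, 0, 4.8], 70], [[8.8, 5.9, 0.2], [0, 0, 6], 70], [[8.8, 5.9, 0.2], [0, 0, 6.5], 70], [[8.8, 5.9, 0.2], [0, 0, 6.5], 70], [[8.8, 5.9, 0.2], [0, 0, 6.5], 70]]}}

```text
time: 24.02
tool_pos: [0.418, -0.2173, 0.1841]
tool_rot: [0.0, 0.392, 0.92, -0.0]
contact_force: [0.0, 0.0, -0.1]
gripper_width: 0.701
grasp_force: 0.0
```

Run:
```python
from h import *
tubes("w5.png")
plan((.420,-.2197,.018,43.4))
```

```text
px [213. 186.] 1156 rect [ 0.343  -0.2756] [0.031 0.031] ang 8.1 z 0.065
px [316. 201.] 1044 rect [ 0.4198 -0.2206] [0.03 0.03] ang 43.9 z 0.065
px [499. 290.] 787 rect [ 0.6197 -0.1613] [0.031 0.034] ang 84.4 z 0.065
shift [-0.12, -0.01, 6.64] turn [0.0, 0.0, 0.05] rows>=2.7
```

Emit:
{"fn": "jog_arm", "kwargs": {"targets": [[[-0.1, 0, 2.2], [0, 0, 0], 70], [[-0.1, 0, 4.4], [0, 0, 0], 70], [[-0.1, 0, 6.4], [0, 0, 0], 70], [[-0.1, 0, 6.6], [0, 0, 0], 70], [[-0.1, 0, 6.6], [0, 0, 0], 15], [[-0.1, 0, 6.6], [0, 0, 0], 15], [[-0.1, 0, 6.6], [0, 0, 0], 15], [[-0.1, 0, 6.6], [0, 0, 0], 15]]}}

```text
time: 25.08
tool_pos: [0.4213, -0.2204, 0.0216]
tool_rot: [0.003, 0.393, 0.92, -0.001]
contact_force: [0.3, -1.4, 8.0]
gripper_width: 0.344
grasp_force: 60.4
```

Emit:
{"fn": "jog_arm", "kwargs": {"targets": [[[0, 0, -1], [0, 0, 0], 15], [[0, 0, -3], [0, 0, 0], 15], [[0, 0, -5], [0, 0, 0], 15], [[0, 0, -7], [0, 0, 0], 15], [[0, 0, -7], [0, 0, 0], 15], [[0, 0, -7], [0, 0, 0], 15], [[0, 0, -7], [0, 0, 0], 15]]}}

```text
time: 25.95
tool_pos: [0.418, -0.2178, 0.1909]
tool_rot: [-0.002, 0.393, 0.92, 0.001]
contact_force: [0.1, -0.4, -3.6]
gripper_width: 0.344
grasp_force: 60.1
```

Emit:
{"fn": "jog_arm", "kwargs": {"targets": [[[0, 0, 0], [0, 0, 0], 15], [[0, 0, 0], [0, 0, 0], 15]]}}

```text
time: 26.2
tool_pos: [0.419, -0.2186, 0.1928]
tool_rot: [-0.001, 0.393, 0.92, 0.0]
contact_force: [-0.0, -0.1, -3.8]
gripper_width: 0.343
grasp_force: 60.1
```

Run:
```python
from h import *
print(state()["tool_pos"],state()["contact_force"])
plan((.5,-.01,.2,14),(.545,.24,.2,-1),(.545,.24,.036,-1))
print();plan((.50,-.30,.19,96),(.59,-.349,.19,96),(.59,-.349,.029,96))
```

```text
[ 0.41896127 -0.21855263  0.19278439] [-0.02156996 -0.1477297  -3.81650854]
shift [3.78, 8.11, -0.28] turn [-0.01, -0.01, 3.72] rows>=3.6
shift [9.27, 4.17, 0.0] turn [0.0, 0.0, 1.87] rows>=4.1
shift [0.0, 0.0, 6.56] turn [0.0, 0.0, 0.0] rows>=2.6

shift [-4.6, 0.09, 0.1] turn [0.0, -0.01, -6.53] rows>=4.9
shift [-3.38, -2.33, 0.0] turn [0.0, 0.0, 0.0] rows>=1.6
shift [0.0, 0.0, 6.44] turn [0.0, 0.0, 0.0] rows>=2.6
```

T3 weighs 3.8 N, so it's full and goes to the bay.

Emit:
{"fn": "jog_arm", "kwargs": {"targets": [[[0.9, 2, 0], [0, 0, 0.9], 15], [[1.9, 4, -0.2], [0, 0, 1.8], 15], [[2.8, 6, -0.3], [0, 0, 2.7], 15], [[3.8, 8.1, -0.3], [0, 0, 3.7], 15], [[3.8, 8.1, -0.3], [0, 0, 3.7], 15], [[3.8, 8.1, -0.3], [0, 0, 3.7], 15]]}}

```text
time: 26.95
tool_pos: [0.4997, -0.01, 0.2009]
tool_rot: [-0.0, 0.614, 0.789, -0.0]
contact_force: [-0.4, -0.3, -3.7]
gripper_width: 0.344
grasp_force: 61.2
```

Emit:
{"fn": "jog_arm", "kwargs": {"targets": [[[2, 0.9, 0], [0, 0, 0.4], 15], [[4, 1.8, 0], [0, 0, 0.8], 15], [[6, 2.7, 0], [0, 0, 1.3], 15], [[8, 3.6, 0], [0, 0, 1.9], 15], [[9.3, 4.2, 0], [0, 0, 1.9], 15], [[9.3, 4.2, 0], [0, 0, 1.9], 15], [[9.3, 4.2, 0], [0, 0, 1.9], 15]]}}

```text
time: 27.82
tool_pos: [0.5449, 0.2394, 0.2009]
tool_rot: [0.0, 0.714, 0.7, -0.001]
contact_force: [0.1, 0.0, -4.8]
gripper_width: 0.343
grasp_force: 61.3
```

Emit:
{"fn": "jog_arm", "kwargs": {"targets": [[[0, 0, 1.5], [0, 0, 0], 15], [[0, 0, 3], [0, 0, 0], 15], [[0, 0, 4.5], [0, 0, 0], 15], [[0, 0, 5.6], [0, 0, 0], 15], [[0, 0, 6.1], [0, 0, 0], 15], [[0, 0, 6.3], [0, 0, 0], 15], [[0, 0, 6.3], [0, 0, 0], 15]]}}

```text
time: 28.7
tool_pos: [0.5455, 0.2408, 0.0448]
tool_rot: [0.0, 0.714, 0.7, 0.001]
contact_force: [0.2, 0.1, -3.8]
gripper_width: 0.342
grasp_force: 61.3
```

Emit:
{"fn": "jog_arm", "kwargs": {"targets": [[[0, 0, 0.2], [0, 0, 0], 15], [[0, 0, 0.35], [0, 0, 0], 15], [[0, 0, 0.42], [0, 0, 0], 15], [[0, 0, 0.42], [0, 0, 0], 15]]}}

```text
time: 29.2
tool_pos: [0.545, 0.2411, 0.0337]
tool_rot: [0.0, 0.713, 0.701, 0.0]
contact_force: [-1.1, 0.2, -1.1]
gripper_width: 0.344
grasp_force: 61.5
```

Emit:
{"fn": "jog_arm", "kwargs": {"targets": [[[0, 0, 0], [0, 0, 0], 45], [[0, 0, 0], [0, 0, 0], 45], [[0, 0, 0], [0, 0, 0], 45], [[0, 0, -2], [0, 0, 0], 45], [[0, 0, -4], [0, 0, 0], 45], [[0, 0, -6.5], [0, 0, 0], 60], [[0, 0, -6.5], [0, 0, 0], 60]]}}

```text
time: 30.08
tool_pos: [0.5486, 0.2422, 0.2039]
tool_rot: [0.003, 0.713, 0.701, 0.006]
contact_force: [1.3, -0.2, -0.1]
gripper_width: 0.595
grasp_force: 0.0
```

Run:
```python
from h import *
shot("wrist","w6.png"); print(state()["tool_pos"])
plan((.50,-.01,.2,4),(.343,-.2756,.19,8.1),(.343,-.2756,.018,8.1))
```

```text
[0.54670537 0.24160231 0.19992429]
shift [-10.1, -1.69, -0.04] turn [0.05, -0.01, -0.63] rows>=4.1
shift [-10.16, -7.01, 0.4] turn [0.0, 0.0, -0.51] rows>=4.9
shift [0.0, 0.0, 6.88] turn [0.0, 0.0, 0.0] rows>=2.8
```

View pics/w6.png

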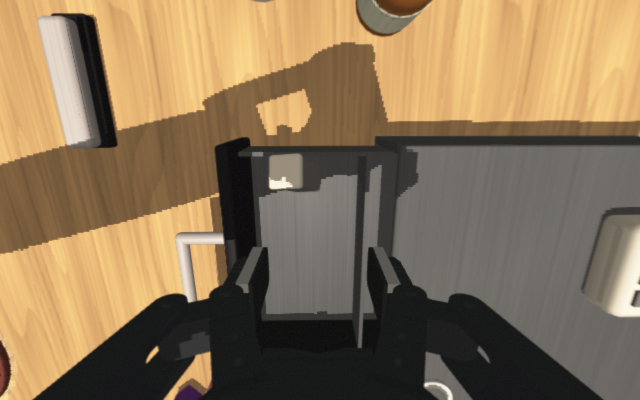

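T3 stands in the bay at (286,170), near the left wall. Next is T4.

Emit:
{"fn": "jog_arm", "kwargs": {"targets": [[[-2.5, -0.4, 0], [0, 0, 0], 70], [[-5, -0.8, 0], [0, 0, -0.2], 70], [[-7.5, -1.2, 0], [0, 0, -0.4], 70], [[-9.5, -1.6, 0], [0, 0, -0.6], 70], [[-10.1, -1.7, 0], [0, 0, -0.6], 70], [[-10.1, -1.7, 0], [0, 0, -0.6], 70]]}}

```text
time: 30.88
tool_pos: [0.4971, -0.011, 0.1945]
tool_rot: [-0.001, 0.684, 0.729, -0.0]
contact_force: [-1.3, 0.8, 0.2]
gripper_width: 0.702
grasp_force: 0.0
```

Emit:
{"fn": "jog_arm", "kwargs": {"targets": [[[-2, -1.4, 0], [0, 0, -0.2], 70], [[-4, -2.8, 0], [0, 0, -0.4], 70], [[-6, -4.2, 0], [0, 0, -0.5], 70], [[-8, -5.6, 0.2], [0, 0, -0.5], 70], [[-10.2, -7, 0.4], [0, 0, -0.5], 70], [[-10.2, -7, 0.4], [0, 0, -0.5], 70], [[-10.2, -7, 0.4], [0, 0, -0.5], 70]]}}

```text
time: 31.75
tool_pos: [0.3405, -0.2757, 0.1853]
tool_rot: [-0.001, 0.657, 0.754, 0.001]
contact_force: [0.9, 0.3, 0.3]
gripper_width: 0.698
grasp_force: 0.0
```

Run:
```python
from h import *
tubes("w7.png")
plan((.343,-.2756,.018,8.1))
```

```text
px [319. 198.] 1033 rect [ 0.3429 -0.2761] [0.031 0.03 ] ang 7.9 z 0.065
px [607. 299.] 890 rect [ 0.6526 -0.3431] [0.035 0.034] ang 7.7 z 0.069
shift [-0.03, 0.08, 6.7] turn [0.0, -0.01, -0.03] rows>=2.7
```

Emit:
{"fn": "jog_arm", "kwargs": {"targets": [[[0, 0.1, 2.2], [0, 0, 0], 70], [[0, 0.1, 4.4], [0, 0, 0], 70], [[0, 0.1, 6.4], [0, 0, 0], 70], [[0, 0.1, 6.7], [0, 0, 0], 70], [[0, 0.1, 6.7], [0, 0, 0], 15], [[0, 0.1, 6.7], [0, 0, 0], 15], [[0, 0.1, 6.7], [0, 0, 0], 15], [[0, 0.1, 6.7], [0, 0, 0], 15]]}}

```text
time: 32.8
tool_pos: [0.344, -0.2776, 0.0209]
tool_rot: [0.002, 0.658, 0.753, 0.0]
contact_force: [0.3, 1.4, 6.0]
gripper_width: 0.345
grasp_force: 60.3
```

Emit:
{"fn": "jog_arm", "kwargs": {"targets": [[[0, 0, -1], [0, 0, 0], 15], [[0, 0, -3], [0, 0, 0], 15], [[0, 0, -5], [0, 0, 0], 15], [[0, 0, -7], [0, 0, 0], 15], [[0, 0, -7], [0, 0, 0], 15], [[0, 0, -7], [0, 0, 0], 15], [[0, 0, -7], [0, 0, 0], 15]]}}

```text
time: 33.67
tool_pos: [0.3413, -0.2753, 0.1908]
tool_rot: [-0.002, 0.658, 0.753, 0.0]
contact_force: [-0.2, 0.2, -2.8]
gripper_width: 0.342
grasp_force: 60.1
```

Emit:
{"fn": "jog_arm", "kwargs": {"targets": [[[0, 0, 0], [0, 0, 0], 15], [[0, 0, 0], [0, 0, 0], 15]]}}

```text
time: 33.92
tool_pos: [0.342, -0.276, 0.1923]
tool_rot: [-0.001, 0.658, 0.753, 0.0]
contact_force: [-0.3, -0.5, -3.1]
gripper_width: 0.346
grasp_force: 60.1
```

Run:
```python
from h import *
print(state()["tool_pos"],state()["contact_force"])
plan((.5,-.03,.2,4),(.545,.175,.2,-1),(.545,.175,.034,-1))
print();plan((.50,-.30,.19,50),(.59,-.349,.19,96),(.59,-.349,.029,96))
```

```text
[ 0.34201377 -0.27599349  0.19233624] [-0.31951445 -0.53940604 -3.11948036]
shift [8.9, 7.59, -0.3] turn [-0.01, -0.01, 0.47] rows>=4.7
shift [8.05, 2.37, 0.0] turn [0.0, 0.0, 0.62] rows>=3.4
shift [0.0, 0.0, 6.64] turn [0.0, 0.0, 0.0] rows>=2.7

shift [-1.81, 6.13, 0.08] turn [-0.0, -0.01, -5.28] rows>=3.9
shift [-4.02, 0.81, 0.0] turn [0.0, 0.0, -5.75] rows>=4.3
shift [0.0, 0.0, 6.44] turn [0.0, 0.0, 0.0] rows>=2.6
```

T4 weighs 3.1 N, so it's full and goes to the bay at y=0.175.

Emit:
{"fn": "jog_arm", "kwargs": {"targets": [[[1.8, 1.5, 0], [0, 0, 0.1], 15], [[3.6, 3, -0.2], [0, 0, 0.2], 15], [[5.4, 4.5, -0.3], [0, 0, 0.3], 15], [[7.2, 6, -0.3], [0, 0, 0.5], 15], [[8.9, 7.6, -0.3], [0, 0, 0.5], 15], [[8.9, 7.6, -0.3], [0, 0, 0.5], 15], [[8.9, 7.6, -0.3], [0, 0, 0.5], 15]]}}

```text
time: 34.8
tool_pos: [0.5002, -0.0302, 0.2003]
tool_rot: [-0.0, 0.683, 0.73, -0.001]
contact_force: [0.3, 0.0, -3.1]
gripper_width: 0.343
grasp_force: 61.0
```

Emit:
{"fn": "jog_arm", "kwargs": {"targets": [[[2, 0.6, 0], [0, 0, 0.3], 15], [[4, 1.2, 0], [0, 0, 0.6], 15], [[6, 1.8, 0], [0, 0, 0.6], 15], [[8, 2.4, 0], [0, 0, 0.6], 15], [[8, 2.4, 0], [0, 0, 0.6], 15], [[8, 2.4, 0], [0, 0, 0.6], 15]]}}

```text
time: 35.55
tool_pos: [0.5471, 0.1719, 0.2005]
tool_rot: [0.0, 0.714, 0.7, -0.001]
contact_force: [-0.7, 0.0, -2.9]
gripper_width: 0.346
grasp_force: 61.0
```

Emit:
{"fn": "jog_arm", "kwargs": {"targets": [[[0, 0, 1.5], [0, 0, 0], 15], [[0, 0, 3], [0, 0, 0], 15], [[0, 0, 4.5], [0, 0, 0], 15], [[0, 0, 5.6], [0, 0, 0], 15], [[0, 0, 6.1], [0, 0, 0], 15], [[0, 0, 6.5], [0, 0, 0], 15], [[0, 0, 6.65], [0, 0, 0], 15], [[0, 0, 6.65], [0, 0, 0], 15]]}}

```text
time: 36.55
tool_pos: [0.5478, 0.1733, 0.0353]
tool_rot: [0.0, 0.713, 0.701, 0.0]
contact_force: [0.1, 0.1, -3.4]
gripper_width: 0.344
grasp_force: 61.0
```

Emit:
{"fn": "jog_arm", "kwargs": {"targets": [[[0, 0, 0.05], [0, 0, 0], 15], [[0, 0, 0.08], [0, 0, 0], 15], [[0, 0, 0.08], [0, 0, 0], 45], [[0, 0, 0.08], [0, 0, 0], 45], [[0, 0, 0], [0, 0, 0], 45], [[0, 0, -2], [0, 0, 0], 45], [[0, 0, -4], [0, 0, 0], 45], [[0, 0, -6.5], [0, 0, 0], 60]]}}

```text
time: 37.55
tool_pos: [0.5464, 0.1732, 0.1978]
tool_rot: [-0.001, 0.713, 0.701, -0.001]
contact_force: [1.0, 0.5, 0.2]
gripper_width: 0.601
grasp_force: 0.0
```

Run:
```python
from h import *
plan((.56,-.01,.2,-5),(.620,-.1605,.19,-5.4),(.620,-.1605,.018,-5.4))
```

```text
shift [-7.32, 0.68, -0.09] turn [-0.01, 0.0, 0.5] rows>=2.9
shift [-5.79, 2.92, 0.4] turn [0.0, 0.0, 0.05] rows>=2.6
shift [0.0, 0.0, 6.88] turn [0.0, 0.0, 0.0] rows>=2.8
```

Emit:
{"fn": "jog_arm", "kwargs": {"targets": [[[-2.4, 0.2, 0], [0, 0, 0.2], 70], [[-4.8, 0.4, 0], [0, 0, 0.5], 70], [[-7.3, 0.7, 0], [0, 0, 0.5], 70], [[-9.6, 1.8, 0.2], [0, 0, 0.5], 70], [[-11.6, 2.9, 0.4], [0, 0, 0.5], 70], [[-13.2, 3.4, 0.4], [0, 0, 0.5], 70], [[-13.2, 3.4, 0.4], [0, 0, 0.5], 70], [[-13.2, 3.4, 0.4], [0, 0, 0.5], 70]]}}

```text
time: 38.55
tool_pos: [0.6261, -0.1578, 0.1871]
tool_rot: [-0.0, 0.737, 0.675, 0.0]
contact_force: [-0.8, 0.6, 0.3]
gripper_width: 0.695
grasp_force: 0.0
```

Run:
```python
from h import *
tubes("w8.png")
plan((.620,-.1605,.018,-5.4))
```

```text
px [313. 200.] 1071 rect [ 0.6217 -0.1611] [0.031 0.031] ang 85.1 z 0.065
shift [-0.15, -0.23, 6.77] turn [-0.0, -0.0, 0.05] rows>=2.7
```

Emit:
{"fn": "jog_arm", "kwargs": {"targets": [[[-0.15, -0.2, 2.2], [0, 0, 0], 70], [[-0.15, -0.2, 4.4], [0, 0, 0], 70], [[-0.15, -0.2, 6.4], [0, 0, 0], 70], [[-0.15, -0.2, 6.75], [0, 0, 0], 70], [[-0.15, -0.2, 6.75], [0, 0, 0], 15], [[-0.15, -0.2, 6.75], [0, 0, 0], 15], [[-0.15, -0.2, 6.75], [0, 0, 0], 15], [[-0.15, -0.2, 6.75], [0, 0, 0], 15]]}}

```text
time: 39.6
tool_pos: [0.6231, -0.1621, 0.0216]
tool_rot: [0.002, 0.738, 0.675, 0.001]
contact_force: [-0.9, 0.1, 6.3]
gripper_width: 0.342
grasp_force: 59.6
```

Emit:
{"fn": "jog_arm", "kwargs": {"targets": [[[0, 0, -1], [0, 0, 0], 15], [[0, 0, -3], [0, 0, 0], 15], [[0, 0, -5], [0, 0, 0], 15], [[0, 0, -7], [0, 0, 0], 15], [[0, 0, -7], [0, 0, 0], 15], [[0, 0, -7], [0, 0, 0], 15], [[0, 0, -7], [0, 0, 0], 15]]}}

```text
time: 40.48
tool_pos: [0.6198, -0.1611, 0.191]
tool_rot: [-0.002, 0.737, 0.675, -0.001]
contact_force: [-0.2, 0.3, -0.1]
gripper_width: 0.348
grasp_force: 59.2
```

Emit:
{"fn": "jog_arm", "kwargs": {"targets": [[[0, 0, 0], [0, 0, 0], 15], [[0, 0, 0], [0, 0, 0], 15]]}}

```text
time: 40.72
tool_pos: [0.6206, -0.1613, 0.1922]
tool_rot: [-0.001, 0.737, 0.675, -0.0]
contact_force: [0.6, -1.1, -0.2]
gripper_width: 0.342
grasp_force: 59.2
```

Run:
```python
from h import *
print(state()["tool_pos"],state()["contact_force"])
plan((.56,-.01,.2,-4),(.545,.11,.2,-1),(.545,.11,.034,-1))
print();plan((.58,-.27,.19,45),(.575,-.35,.19,96),(.575,-.35,.029,96))
```

```text
[ 0.62057599 -0.16130654  0.19221152] [ 0.63568828 -1.13451341 -0.22803068]
shift [5.82, -2.95, -0.3] turn [-0.01, -0.0, -0.13] rows>=2.6
shift [4.75, -0.93, 0.0] turn [0.0, 0.0, -0.38] rows>=1.9
shift [0.0, 0.0, 6.64] turn [0.0, 0.0, 0.0] rows>=2.7

shift [-4.47, -1.24, 0.09] turn [-0.01, -0.01, -6.25] rows>=4.7
shift [-2.12, -2.4, 0.0] turn [0.0, 0.0, -6.38] rows>=4.8
shift [0.0, 0.0, 6.44] turn [0.0, 0.0, 0.0] rows>=2.6
```

T1 weighs about 0.2 N, so it's empty and goes to the tray at (0.575,-0.35), with 25 mm clear of T2.

Run:
```python
from h import *
plan((.575,-.35,.19,6),(.575,-.35,.028,6))
```

```text
shift [-7.68, -1.15, 0.09] turn [-0.01, -0.0, -1.38] rows>=3.1
shift [0.0, 0.0, 6.48] turn [0.0, 0.0, 0.0] rows>=2.6
```

Emit:
{"fn": "jog_arm", "kwargs": {"targets": [[[-1.9, -0.3, 0], [0, 0, -0.4], 15], [[-3.8, -0.6, 0], [0, 0, -0.8], 15], [[-5.7, -0.9, 0], [0, 0, -1.2], 15], [[-7.7, -1.15, 0], [0, 0, -1.4], 15], [[-7.7, -1.15, 0], [0, 0, -1.4], 15], [[-7.7, -1.15, 0], [0, 0, -1.4], 15]]}}

```text
time: 41.48
tool_pos: [0.5754, -0.3504, 0.1929]
tool_rot: [-0.0, 0.668, 0.744, 0.0]
contact_force: [-0.8, 0.5, -0.4]
gripper_width: 0.342
grasp_force: 59.1
```

Emit:
{"fn": "jog_arm", "kwargs": {"targets": [[[0, 0, 1.5], [0, 0, 0], 15], [[0, 0, 3], [0, 0, 0], 15], [[0, 0, 4.5], [0, 0, 0], 15], [[0, 0, 5.7], [0, 0, 0], 15], [[0, 0, 6.2], [0, 0, 0], 15], [[0, 0, 6.55], [0, 0, 0], 15], [[0, 0, 6.55], [0, 0, 0], 15]]}}

```text
time: 42.35
tool_pos: [0.5759, -0.3505, 0.03]
tool_rot: [0.0, 0.668, 0.744, 0.0]
contact_force: [-0.1, 0.4, -0.4]
gripper_width: 0.342
grasp_force: 59.1
```

Emit:
{"fn": "jog_arm", "kwargs": {"targets": [[[0, 0, 0], [0, 0, 0], 45], [[0, 0, 0], [0, 0, 0], 45], [[0, 0, 0], [0, 0, 0], 45], [[0, 0, -2], [0, 0, 0], 45], [[0, 0, -4], [0, 0, 0], 45], [[0, 0, -6.5], [0, 0, 0], 45], [[0, 0, -6.5], [0, 0, 0], 45]]}}

```text
time: 43.22
tool_pos: [0.5787, -0.3532, 0.2011]
tool_rot: [0.007, 0.668, 0.744, 0.001]
contact_force: [0.1, 0.4, 0.1]
gripper_width: 0.451
grasp_force: 0.0
```

Run:
```python
from h import *
tubes("w9.png"); im,d,c=shot("top","top3.png")
cv2.imwrite("pics/crop3.png",cv2.resize(im[70:300,230:500][...,::-1],None,fx=2.6,fy=2.6,interpolation=cv2.INTER_CUBIC))
print(state()["tool_pos"])
plan((.5,-.1,.22,3),(.4185,.141,.22,-1),(.4185,.141,.062,-1))
```

```text
px [389. 188.] 1045 rect [ 0.6492 -0.3418] [0.033 0.032] ang 6.1 z 0.069
px [313. 189.] 981 rect [ 0.5767 -0.3511] [0.032 0.031] ang 6.1 z 0.069
[ 0.57586116 -0.35107411  0.19361381]
shift [10.31, -1.94, -1.08] turn [0.01, 0.01, 0.4] rows>=4.2
shift [9.8, -2.75, 0.0] turn [0.0, 0.0, 0.5] rows>=4.1
shift [0.0, 0.0, 6.32] turn [0.0, 0.0, 0.0] rows>=2.5
```

View pics/crop3.png

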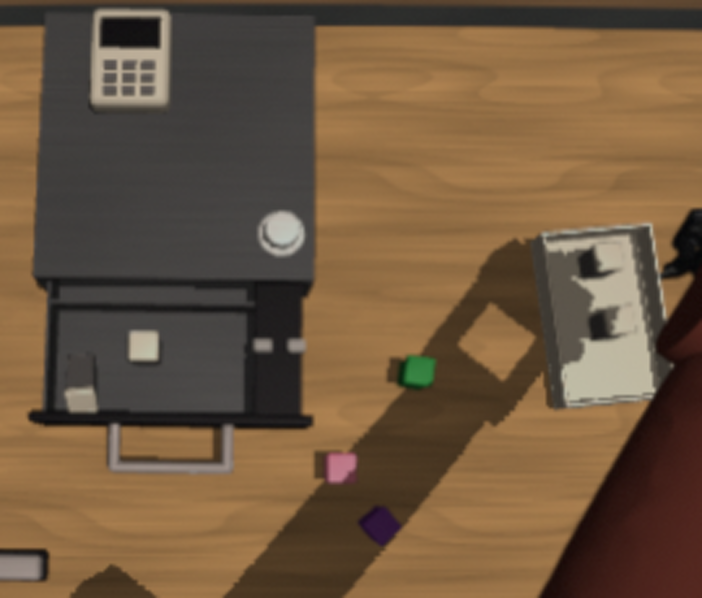

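Both empties stand in the tray (605,258 and 612,320 in the crop). In the bay, T4 stands at (143,346). T3 has tipped over and lies wholly inside the bay at (80,380), which is allowed ("lies or stands"). Now to the handle to push home.

Emit:
{"fn": "jog_arm", "kwargs": {"targets": [[[2, -0.4, -0.5], [0, 0, 0.1], 45], [[4, -0.8, -1], [0, 0, 0.2], 45], [[6, -1.2, -1], [0, 0, 0.3], 45], [[8, -1.6, -1], [0, 0, 0.4], 45], [[10.3, -1.9, -1], [0, 0, 0.4], 45], [[10.3, -1.9, -1], [0, 0, 0.4], 45], [[10.3, -1.9, -1], [0, 0, 0.4], 45]]}}

```text
time: 44.2
tool_pos: [0.4999, -0.0996, 0.2155]
tool_rot: [-0.001, 0.688, 0.725, -0.001]
contact_force: [-0.6, -0.4, 0.5]
gripper_width: 0.447
grasp_force: 0.0
```

Emit:
{"fn": "jog_arm", "kwargs": {"targets": [[[2.4, -0.7, 0], [0, 0, 0.2], 45], [[4.8, -1.4, 0], [0, 0, 0.4], 45], [[7.2, -2.1, 0], [0, 0, 0.5], 45], [[9.8, -2.75, 0], [0, 0, 0.5], 45], [[9.8, -2.75, 0], [0, 0, 0.5], 40], [[9.8, -2.75, 0], [0, 0, 0.5], 40], [[9.8, -2.75, 0], [0, 0, 0.5], 40]]}}

```text
time: 45.08
tool_pos: [0.4199, 0.1398, 0.2168]
tool_rot: [-0.0, 0.714, 0.7, -0.0]
contact_force: [-0.9, -0.0, 0.9]
gripper_width: 0.403
grasp_force: 0.0
```

Run:
```python
from h import *
im,d,c=shot("wrist","w10.png"); P=cloud(c,d); Z=P[...,2]
m=(Z>.07)&(Z<.092)&(P[...,0]>.38)&(P[...,0]<.445)&(abs(P[...,1]-.14)<.05)
print(m.sum(),np.percentile(P[m][:,0],[1,50,99]),P[m].mean(0))
# bay contents
m=(P[...,0]>.475)&(P[...,0]<.597)&(P[...,1]>.06)&(P[...,1]<.275)&(Z>.025)&(Z<.09)
n,l,st,ce=cv2.connectedComponentsWithStats(m.astype(np.uint8))
for i in range(1,n):
  if st[i,4]>60: print(ce[i],st[i,4],P[l==i].min(0).round(3),P[l==i].max(0).round(3))
plan((.4185,.141,.062,-1))
```

```text
1235 [0.41127453 0.41742186 0.42337032] [0.41744187 0.1424187  0.08556694]
[487.01284625 147.39723003] 4982 [0.593 0.06  0.025] [0.597 0.275 0.07 ]
[409.23836905  76.48562467] 1913 [0.483 0.226 0.035] [0.544 0.263 0.078]
[443.94441088 150.98247734] 1655 [0.532 0.159 0.025] [0.564 0.191 0.08 ]
shift [0.05, -0.05, 6.19] turn [-0.0, 0.0, -0.03] rows>=2.5
```

View pics/w10.png

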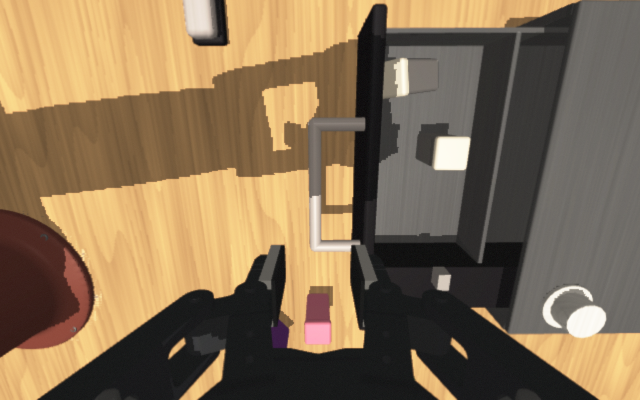

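The wrist view shows the bar (column ~315) between the fingers, T3 lying at (410,77) and T4 standing at (450,152), both inside the bay. I'll grip the bar and push gently.

Emit:
{"fn": "jog_arm", "kwargs": {"targets": [[[0, -0.1, 2.5], [0, 0, 0], 40], [[0, -0.1, 4.5], [0, 0, 0], 40], [[0, -0.1, 6], [0, 0, 0], 40], [[0, -0.1, 6.1], [0, 0, 0], 40], [[0, -0.1, 6.1], [0, 0, 0], 0], [[0, -0.1, 6.1], [0, 0, 0], 0], [[0, -0.1, 6.1], [0, 0, 0], 0], [[0, -0.1, 6.1], [0, 0, 0], 0]]}}

```text
time: 46.12
tool_pos: [0.4182, 0.1411, 0.0664]
tool_rot: [0.002, 0.713, 0.701, 0.001]
contact_force: [-0.3, -4.5, 5.0]
gripper_width: 0.113
grasp_force: 59.1
```

Emit:
{"fn": "jog_arm", "kwargs": {"targets": [[[0, 0.1, 0], [0, 0, 0], 0], [[0, 0.3, 0], [0, 0, 0], 0], [[0, 0.6, 0], [0, 0, 0], 0], [[0, 0.9, 0], [0, 0, 0], 0], [[0, 1.2, 0], [0, 0, 0], 0], [[0, 1.5, 0], [0, 0, 0], 0], [[0, 1.8, 0], [0, 0, 0], 0], [[0, 2, 0], [0, 0, 0], 0]]}}

```text
time: 47.12
tool_pos: [0.4682, 0.1402, 0.0664]
tool_rot: [0.001, 0.713, 0.701, 0.001]
contact_force: [-1.2, -4.4, 6.8]
gripper_width: 0.112
grasp_force: 59.4
```

Emit:
{"fn": "jog_arm", "kwargs": {"targets": [[[0, 0.2, 0], [0, 0, 0], 0], [[0, 0.5, 0], [0, 0, 0], 0], [[0, 0.8, 0], [0, 0, 0], 0], [[0, 1.1, 0], [0, 0, 0], 0], [[0, 1.4, 0], [0, 0, 0], 0], [[0, 1.7, 0], [0, 0, 0], 0], [[0, 2, 0], [0, 0, 0], 0], [[0, 2, 0], [0, 0, 0], 0]]}}

```text
time: 48.12
tool_pos: [0.5188, 0.1394, 0.0664]
tool_rot: [0.002, 0.713, 0.701, 0.001]
contact_force: [0.6, -4.4, 6.6]
gripper_width: 0.114
grasp_force: 59.8
```

Run:
```python
from h import *
plan((.5585,.14,.065,-1)); print(state()["contact_force"],state()["gripper_width"])
```

```text
shift [0.05, 1.59, 0.06] turn [0.03, 0.0, -0.0] rows>=0.6
[ 0.5610765  -4.43748153  6.61921416] 0.1137488975524506
```

Emit:
{"fn": "jog_arm", "kwargs": {"targets": [[[0, 0.2, 0], [0, 0, 0], 0], [[0, 0.5, 0], [0, 0, 0], 0], [[0, 0.8, 0], [0, 0, 0], 0], [[0, 1.1, 0], [0, 0, 0], 0], [[0, 1.4, 0], [0, 0, 0], 0], [[0, 1.6, 0], [0, 0, 0], 0], [[0, 1.75, 0], [0, 0, 0], 0], [[0, 1.75, 0], [0, 0, 0], 0]]}}

```text
time: 49.12
tool_pos: [0.5583, 0.1388, 0.0663]
tool_rot: [-0.002, 0.713, 0.701, -0.003]
contact_force: [-13.2, -3.7, 17.6]
gripper_width: 0.118
grasp_force: 61.1
```

Emit:
{"fn": "jog_arm", "kwargs": {"targets": [[[0, 0, 0], [0, 0, 0], 40], [[0, -0.1, 0], [0, 0, 0], 40], [[0, -0.15, 0], [0, 0, 0], 40], [[0, -0.15, -2], [0, 0, 0], 40], [[0, -0.15, -4], [0, 0, 0], 40], [[0, -0.15, -6], [0, 0, 0], 40], [[0, -0.15, -6.5], [0, 0, 0], 40], [[0, -0.15, -6.5], [0, 0, 0], 40]]}}

```text
time: 50.12
tool_pos: [0.5569, 0.139, 0.2275]
tool_rot: [0.0, 0.713, 0.701, 0.001]
contact_force: [-0.3, -0.3, 0.1]
gripper_width: 0.403
grasp_force: 0.0
```

Run:
```python
from h import *
im,d,c=shot("wrist","w11.png"); P=cloud(c,d); Z=P[...,2]; print(state()["tool_pos"])
m=(Z>.07)&(Z<.092)&(P[...,0]>.5)&(P[...,0]<.585)&(abs(P[...,1]-.14)<.05)
print(m.sum(),np.percentile(P[m][:,0],[1,50,99]))
z=np.load("/tmp/w1.png.npz")
```

```text
[0.55605961 0.13884087 0.22560116]
1172 [0.55240258 0.55868049 0.56444273]
```

View pics/w11.png

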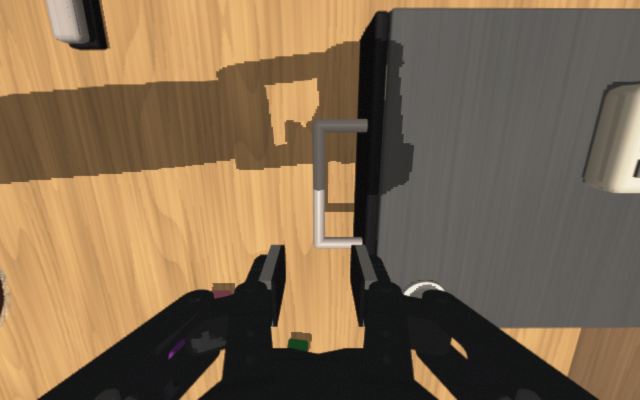

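The drawer is home: the bar is back at x=0.5585 and it ended against the stop. I'll do one last check of the tray from the top camera, then hand in.

Run:
```python
from h import *
im,d,c=shot("top","top4.png"); P=cloud(c,d); Z=P[...,2]
m=(Z>.058)&(Z<.085)&(P[...,0]>.3)&(P[...,0]<.72)&(P[...,1]<-.0)&(P[...,1]>-.45)
n,l,st,ce=cv2.connectedComponentsWithStats(m.astype(np.uint8)); white=[]
for i in range(1,n):
  if st[i,4]>40:
    rgb=im[l==i].mean(0); q=P[l==i].mean(0); print(ce[i].round(),q.round(3),rgb.round())
    if np.ptp(rgb)<40: white.append(q)
ok=len(white)==2 and all(abs(q[0]-.59)<.085 and abs(q[1]+.349)<.055 for q in white)
print(ok)
if ok: print(job_done())
```

```text
[464. 169.] [ 0.647 -0.34   0.068] [154. 146. 128.]
[468. 192.] [ 0.578 -0.349  0.068] [162. 154. 135.]
[391. 212.] [ 0.523 -0.126  0.064] [ 53. 107.  53.]
[361. 249.] [ 0.417 -0.04   0.064] [159. 101. 109.]
[377. 272.] [ 0.356 -0.082  0.064] [100.  55. 108.]
True
the job is handed in; nothing more can be done
None
```

The job is handed in: both full tubes are in the coin bay (one of them lying on its side), both empty ones are in the tray, the drawer is fully home, and I steered clear of the pen cup, bottle and stapler.

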